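Unload the gang vise and ready the wrapping station for the finished lens mounts

TASK

The lens mounts in the vise are finished and are to be wrapped next: slide the vise's jaw well back, lift out every mount and stand them all upright on their feet inside the grey tray, then slide the empty jaw fully home again. For the wrapping, take the empty cardboard core off the dispenser's spindle and put it in the black bin, and set the full paper roll over the spindle, right down on the dispenser's foot. Leave the other things on the bench where they are.

Things in the scene. Friction and masses are not known exactly. Their poses are not given: they have to be found in the camera images.
- vise: Low steel bench vise, fixed to the table. Origin on the table under the middle of three places, 66 mm apart along y, in which two or three mounts stand. x points to the fixed jaw, y along the jaws, z up. Bed under the mounts: 30 mm high, x = -144 to +61 mm, 200 mm in y. The fixed jaw covers x = +31 to +61 mm, up to 58 mm high.
- jaw (a joint): Opening of the vise's sliding jaw, m: 0 = fully home against the mounts' feet, 0.05 = fully open; it slides towards the vise's -x (towards the robot), friction about 4 N, no spring, stays where left. Top 59 mm above the table; when home it covers vise x = -90 to -20 mm: a lip overhangs the mounts' feet by 10 mm, so no mount lifts out until the jaw is slid back. Starts within 3 mm of home.
- jaw_handle (a point): Black grip on top of the sliding jaw, an upright slab 14 mm thick (vise x) x 60 mm long (vise y), from the jaw's top (59 mm) to 100 mm above the table. The point is in its middle, 80 mm above the table and 76 mm towards -x from the vise's origin when the jaw is home; axes as the vise's.
- mount1_mid (a point): Finished aluminium lens mount, 0.25 kg: foot 60 (x) x 50 (y) x 12 mm, on its middle an upright plate 24 (x) x 50 (y) mm, 70 mm tall overall, with a 32 mm bore along x 41 mm above the underside. Point at its centre, 35 mm above the underside; z up. All mounts are alike and start in the vise, plates parallel to the jaws; reads None from the start if absent.
- mount2_mid (a point): Finished aluminium lens mount, 0.25 kg: foot 60 (x) x 50 (y) x 12 mm, on its middle an upright plate 24 (x) x 50 (y) mm, 70 mm tall overall, with a 32 mm bore along x 41 mm above the underside. Point at its centre, 35 mm above the underside; z up. All mounts are alike and start in the vise, plates parallel to the jaws; reads None from the start if absent.
- mount3_mid (a point): Finished aluminium lens mount, 0.25 kg: foot 60 (x) x 50 (y) x 12 mm, on its middle an upright plate 24 (x) x 50 (y) mm, 70 mm tall overall, with a 32 mm bore along x 41 mm above the underside. Point at its centre, 35 mm above the underside; z up. All mounts are alike and start in the vise, plates parallel to the jaws; reads None from the start if absent.
- tray_in (a point): Grey transit tray fixed to the table, 240 (x) x 120 (y) mm outside, walls 5 mm thick, rim 16 mm above the table. The point is the centre of its inner floor, 230 x 110 mm inside, about 5 mm above the table; x along the tray.
- spindle_foot (a point): Wrap dispenser fixed to the table: round grey foot of 100 mm diameter and 15 mm height with one upright steel spindle in its centre, 18 mm diameter, 75 mm tall (top 90 mm above the table, its last 6 mm tapered). The point is on the spindle's axis at the top of the foot; z up.
- core_mid (a point): Empty cardboard core, a tube 36 mm outside, 26 mm inside, 60 mm long, 0.04 kg; at the start it stands on the dispenser's foot around the spindle, which shows 15 mm above it. The point is at its centre, z along the tube.
- roll_mid (a point): Full roll of wrapping paper, 62 mm diameter, 60 mm long, with a 26 mm bore right through (either end may be up), about 0.25 kg; stands upright on the table at the start. The point is at its centre, z along the bore.
- bin_in (a point): Black square scrap bin fixed to the table, 140 x 140 mm, rim 60 mm above the table, walls 4 mm thick. The point is the centre of its inner floor, about 4 mm above the table.
- blank_a_center (a point): Bystander: greenish glass lens blank, disc of 66 mm diameter, 20 mm thick, lying loose on the table; its centre.
- blank_b_center (a point): Bystander: clear glass lens blank, disc of 66 mm diameter, 20 mm thick, lying loose on the table; its centre.
- tub_foot (a point): Bystander: white plastic tub, 80 mm diameter, 110 mm tall; centre of its underside.
- bottle_foot (a point): Bystander: white bottle with a label and blue cap, 60 mm diameter, 160 mm tall; centre of its underside.
- dish_foot (a point): Bystander: amber glass bowl, 100 mm across, 35 mm tall; centre of its underside.
- loupe_foot (a point): Bystander: black eye loupe with a metal rim, 52 mm diameter, 52 mm tall, standing on the table; centre of its underside.
Mind the look-alikes: they are no part of the job. Leave any green or pink look-alike of the part that bears mount1_mid alone. What is shaped like the part that bears mount3_mid but turquoise is not meant.

How it is judged:
By the outcome, as a careful person would: the job done as asked, in the order asked, and still so for the second after the job is handed in, with the robot touching nothing.
Of mount1, mount2, mount3 only 2 to 3 are there at a start; the rules pass over those that are not, and their reading is None.
At some moment in a run one of roll may be knocked a few centimetres aside while the robot is not near it.
It also fails if it takes over 200 s, if anything falls off the work surface, if the arm or the gripper's body presses on something with over 40 N, if the wrist force passes 120 N, or if a joint passes its speed limit or range.

ROBOT

A 7-joint arm with a two-finger parallel gripper is mounted at the origin on the work surface. World frame = base frame: x ahead of the robot, y to its left, z up, the work surface at z = 0. Lengths are in m, angles in rad, forces in N, time in s.
With the tool pointing down it reaches from about 0.4 to 0.85 m from the base axis. Payload 4.5 kg.
Tool frame: the origin (TCP) lies between the finger pads; the fingertips stand 11 mm ahead of it and the grasp point (between the pads) lies 8 mm behind it (r.tip_reach is the distance from the TCP to the fingertips, in m); x points along the fingers, y is the direction in which the jaws open and shut, and the axes are right-handed (so a half turn about x gives the same grasp; the last joint's range is limited). The gripper opens to 88 mm and grips with 3 to 60 N. Pads are 18 mm wide; open, the fingers measure 123 mm over their backs; the gripper's body (75 mm by 187 mm) begins 45 mm behind the grasp point.
Start: joints at [-1.097, 0.689, -0.195, 1.565, 0.157, 0.902, -0.215], TCP at [0.266, 0.566, 0.25] pointing down, gripper open.
Joint ranges: [-3.01, 3.01], [-0.46, 2.08], [-1.47, 1.51], [0.13, 2.56], [-1, 4.14], [0.04, 2.09], [-2.66, 2.66]. Speed limits (rad/s): [2.57, 2.57, 3.14, 3.14, 3.14, 3.14, 3.14].

INTERFACE

Orientations are given as a unit quaternion [x, y, z, w].
In Python, from plant import r gives the robot as it stands.
- The arm moves only by the tool drive_tool, never from a script. Its argument "deltas" is a list of rows, each a list of 3 entries, a list of its own where there are three numbers: the turn, a rotation vector about the tool's x, y, z in degrees, then the shift along the tool's x, y, z in cm, then the finger opening in cm, from 0 to 8.81. A call has 1 to 12 rows; each row shifts and turns the commanded pose from where the row before left it, along the tool's axes as they then stand; what a row does not reach is not made up. A row lasts 1/12 s, in which the tool goes at most 41.7 mm and 7.16 degrees, less where a joint would pass 70% of its speed; a pose out of reach is approached as far as the arm can. A call is refused whole if a number of a shift passes 4.17 or a number of a turn 7.16, either way. A call with a gripper value outside its range is refused whole. The fingers move at their own pace and stop on an object; "force" is the grip in N (left out, the last holds). Time passes only in rows, so rows that do not move let the fingers close. It gives the time, the measured TCP pose, the force and the opening at its end, in the units of the state.
- r.get_state(): the state, without advancing time (a new reading comes with each control period).
- r.snapshot(name): name is "scene" or "top" or "wrist"; returns a dict with "color" (420x560x3 uint8, red, green, blue), "fov_y" (degrees; the focal length in pixels is half the picture's height over the tangent of half this angle, whatever the lens; pixels are square), "cx", "cy" (the principal point, pixels), "extrinsics" (4x4, takes a point from world to camera coordinates); the wrist camera has in their place "tool_from_camera" (4x4, takes a point from camera to tool coordinates, whose origin is the TCP and whose axes are the tool frame's). Camera axes: x right, y up, looking along -z (the intrinsics and any distortion apply to the point x, -y, -z); pixel columns grow to the right and rows downward; lengths in m; the calibration is good to about 2 mm. A picture is of the moment at which its call begins: read the wrist's pose just before it. There is no depth.
- r.finish_job(): hands the job in, once; it reports no verdict.
The state is a dict: "clock": time; "q": joint angles; "qd": joint speeds; "joint_torque": joint torques, N m; "tool_pos": TCP position; "eef_rot": TCP orientation; "contact_force": force on the tool from outside, world axes, zero at the start; "moment": the same for the moment, N m; "opening": opening from 0.0 (shut) to 1.0 (fully open).
Only numpy, scipy, OpenCV 4.12 (cv2) and the standard library are available. Lean on these libraries where they do the work, as an engineer would, in place of code of your own. Each camera call takes 0.05 s, during which the arm holds its last target. There are 200 camera calls.

## Working session

There is one attempt and no reset: what is moved stays moved. The work goes in short steps, Python scripts to look and compute and a tool call to move; the robot and the scene stay as the last step left them, time stands still between calls to the robot, and variables do not carry over. Pictures are saved under pics/ and viewed, about 12 in all and at most 16, crops included, and the job is handed in when it is done.

Besides the shell and the picture viewer there is one more tool, called after "Call:" by a JSON object that holds its "api" and its "payload". drive_tool: Moves the arm, as the interface text tells. Its arguments: {"type":"object","properties":{"deltas":{"type":"array","items":{"type":"array"}},"force":{"type":"number"}},"required":["deltas"]}

```bash
ls; mkdir -p pics
python3 - <<'E'
from plant import r
import cv2,pickle,numpy as np
np.set_printoptions(precision=4,suppress=True)
print(r.get_state(), r.tip_reach)
for n in("scene","top"):
    s=r.snapshot(n);pickle.dump(s,open(n+"0.pkl","wb"));cv2.imwrite(f"pics/{n}0.png",s["color"][:,:,::-1])
    print({k:v for k,v in s.items() if k!="color"})
E
```

```text
pics
{'clock': 0.0, 'q': array([-1.0972,  0.69  , -0.1945,  1.5664,  0.1573,  0.9025, -0.2151]), 'qd': array([-0.0006,  0.0001, -0.0004, -0.0012, -0.002 ,  0.0005, -0.0001]), 'joint_torque': array([  0.0003, -52.7561,  -1.2668, -15.3421,  -0.0526,   0.0067,
         0.0002]), 'tool_pos': array([0.2659, 0.5649, 0.2489]), 'eef_rot': array([ 0.1536,  0.6902, -0.1549,  0.69  ]), 'contact_force': array([ 0.1426, -0.8305,  0.9258]), 'moment': array([ 0.0419,  0.0222, -0.0115]), 'opening': 1.0004885550222067} 0.011
{'fov_y': 52.243502028779176, 'cx': 281.65531898968453, 'cy': 204.87504533367755, 'extrinsics': array([[ 0.8925,  0.451 , -0.0011, -0.5231],
       [-0.3083,  0.6118,  0.7285,  0.1058],
       [ 0.3292, -0.6498,  0.6851, -1.4298],
       [ 0.    ,  0.    ,  0.    ,  1.    ]])}
{'fov_y': 43.3126621731595, 'cx': 281.38573190298655, 'cy': 213.02450713558915, 'extrinsics': array([[ 0.0225, -0.9997,  0.0054, -0.003 ],
       [ 0.9957,  0.0229,  0.0899, -0.5796],
       [-0.09  ,  0.0033,  0.9959, -1.4284],
       [ 0.    ,  0.    ,  0.    ,  1.    ]])}
```

View pics/top0.png

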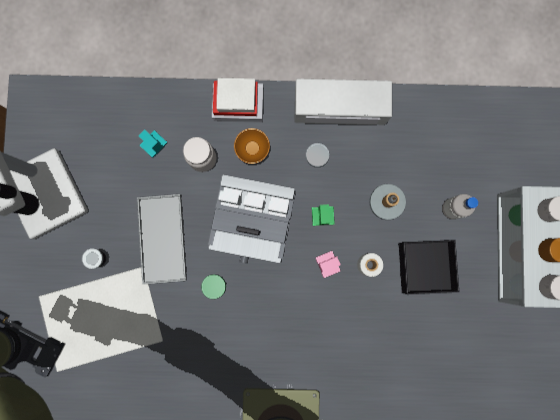

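View pics/scene0.png

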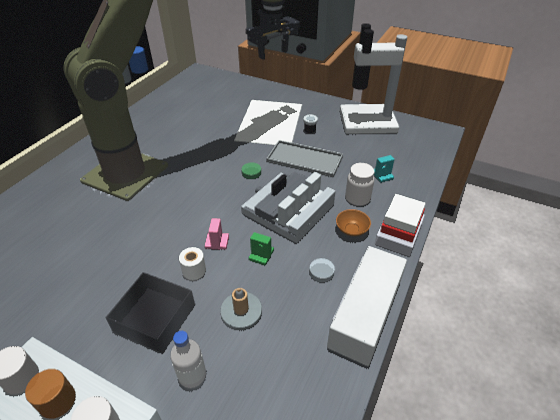

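The top view shows the vise at (252,219), with three silver plates at (230,195), (254,201) and (278,206). The tray is at (162,239), the spindle with core at (391,201), the roll at (372,265) and the bin at (429,266). The turquoise (152,143), green (323,215) and pink (328,265) ones are look-alikes. One enlarged crop will confirm this.

```bash
cat > h.py <<'E'
import numpy as np, cv2, pickle
from scipy.spatial.transform import Rotation as R
np.set_printoptions(precision=4,suppress=True)
def foc(s): return s["color"].shape[0]/2/np.tan(np.radians(s["fov_y"]/2))
def ext(s,st=None):
    if "extrinsics" in s: return s["extrinsics"]
    T=np.eye(4);T[:3,:3]=R.from_quat(st["eef_rot"]).as_matrix();T[:3,3]=st["tool_pos"]
    return np.linalg.inv(T@s["tool_from_camera"])
def proj(s,p,E=None):
    E=s["extrinsics"] if E is None else E; c=E[:3,:3]@np.asarray(p)+E[:3,3]; f=foc(s)
    return np.array([s["cx"]+f*c[0]/-c[2], s["cy"]+f*-c[1]/-c[2]])
def ray(s,uv,E=None):
    E=s["extrinsics"] if E is None else E; f=foc(s)
    d=np.array([(uv[0]-s["cx"])/f,-(uv[1]-s["cy"])/f,-1.]); return -E[:3,:3].T@E[:3,3], E[:3,:3].T@d
def onz(s,uv,z,E=None):
    o,d=ray(s,uv,E); return o+d*(z-o[2])/d[2]
def two(s1,u1,s2,u2):
    o1,d1=ray(s1,u1);o2,d2=ray(s2,u2);t=np.linalg.lstsq(np.c_[d1,-d2],o2-o1,rcond=None)[0]
    a,b=o1+d1*t[0],o2+d2*t[1];return (a+b)/2,np.linalg.norm(a-b)
def load(n): return pickle.load(open(n+".pkl","rb"))
E
python3 - <<'E'
from h import *
t,s=load("top0"),load("scene0")
a=cv2.resize(t["color"][165:275,125:305],None,fx=4.4,fy=4.4,interpolation=cv2.INTER_CUBIC)[:,:,::-1]
b=cv2.resize(t["color"][175:300,310:465],None,fx=2.55,fy=2.55,interpolation=cv2.INTER_CUBIC)[:,:,::-1]
c=cv2.resize(s["color"][165:245,235:345],None,fx=3.6,fy=3.6,interpolation=cv2.INTER_CUBIC)[:,:,::-1]
im=np.zeros((600,800,3),np.uint8)
a=cv2.resize(a,(480,293)); im[:293,:480]=a; im[:min(600,b.shape[0]),480:800]=b[:600,:320][:, :320] if b.shape[1]>=320 else cv2.resize(b,(320,b.shape[0]))
im[320:320+min(280,c.shape[0]),:c.shape[1]]=c[:280]
cv2.imwrite("pics/crop1.png",im)
# bearings
for n,uv,z in [("tray corners",(138,196),.016),("",(180,194),.016),("",(186,282),.016),("",(144,284),.016),("bin",(401,241),.06),("",(455,240),.06),("",(459,292),.06),("",(401,294),.06),("roll",(372,265),.06),("spindle",(391,201),.09)]:
    print(n,uv,onz(t,uv,z)[:2])
E
```

```text
tray corners (138, 196) [0.6187 0.4087]
 (180, 194) [0.627  0.2926]
 (186, 282) [0.3851 0.2666]
 (144, 284) [0.3771 0.381 ]
bin (401, 241) [ 0.5086 -0.3115]
 (455, 240) [ 0.5146 -0.4562]
 (459, 292) [ 0.3768 -0.4659]
 (401, 294) [ 0.3681 -0.3118]
roll (372, 265) [ 0.443  -0.2343]
spindle (391, 201) [ 0.6122 -0.2779]
```

View pics/crop1.png

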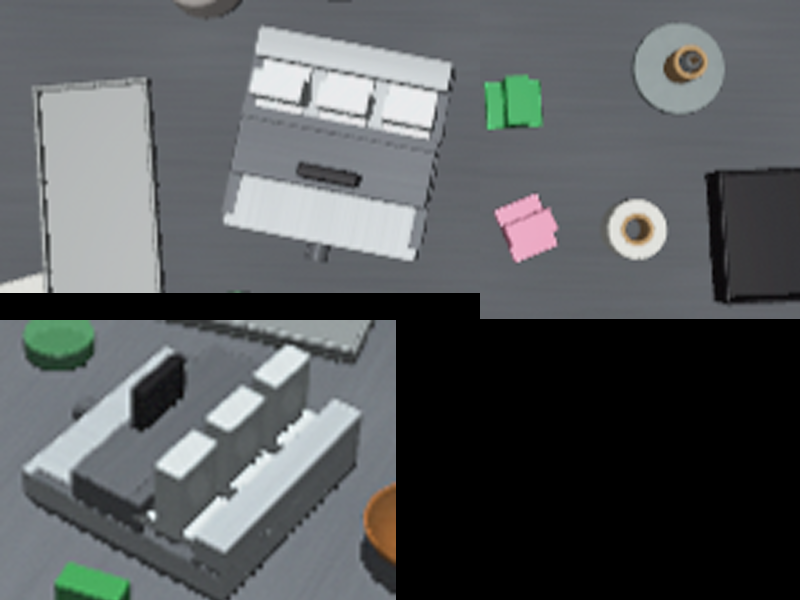

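The crop confirms three plain aluminium mounts with their plates parallel to the jaws. The core is on the spindle and the white roll is at about (372,265). Next: coarse masks and a move planner.

```bash
cat >> h.py <<'E'
def blobs(mask,amin,off=(0,0)):
    out=[]
    for c in cv2.findContours(mask.astype(np.uint8),cv2.RETR_EXTERNAL,cv2.CHAIN_APPROX_NONE)[0]:
        if cv2.contourArea(c)>amin:
            b=cv2.minAreaRect(c);out.append((np.array(b[0])+off,b[1],b[2],cv2.contourArea(c)))
    return out
def tgt(yawdeg):
    c,s=np.cos(np.radians(yawdeg)),np.sin(np.radians(yawdeg))
    return np.array([[0,c,s],[0,s,-c],[-1,0,0]])
def plan(st,p,yaw):
    """yaw: world heading of tool y, mod 180. prints turn (deg, tool) then shift (cm, tool axes after the turn)"""
    Rc=R.from_quat(st["eef_rot"]).as_matrix()
    for y in (yaw,yaw+180):
        rv=np.degrees(R.from_matrix(Rc.T@tgt(y)).as_rotvec())
        print("yaw",y,"turn",rv.round(2),"shift cm",(tgt(y).T@(np.asarray(p)-st["tool_pos"])*100).round(2),"q7",st["q"][6].round(2))
E
python3 - <<'E'
from h import *
from plant import r
t,s=load("top0"),load("scene0")
c=t["color"].astype(int); x0,y0=205,170
g=c[y0:270,x0:300].min(2)
print("mounts");
for th in(225,235):
  for b in blobs(g>th,40,(x0,y0)): print(th,*b, onz(t,b[0],.1)[:2])
print("handle")
for b in blobs(c[y0:270,x0:300].max(2)<40,15,(x0,y0)): print(*b,onz(t,b[0],.1)[:2])
hs=cv2.cvtColor(t["color"],cv2.COLOR_RGB2HSV)
print("foot/roll/core")
for b in blobs(c[245:285,355:390].min(2)>180,40,(355,245)): print("roll",*b,onz(t,b[0],.06))
m=(hs[180:225,365:410,1]>90)
for b in blobs(m,20,(365,180)): print("core",*b,onz(t,b[0],.075))
plan(r.get_state(),[.62,.1,.32],-13)
s=r.snapshot("wrist");print(s["tool_from_camera"],s["fov_y"],s["cx"],s["cy"])
E
```

```text
mounts
225 [278. 204.] (18.43491554260254, 11.374734878540039) 11.309932708740234 182.5 [0.5963 0.0198]
225 [253.9615 199.1923] (19.219379425048828, 11.374734878540039) 11.309932708740234 178.5 [0.6075 0.0829]
225 [229.6923 194.5385] (20.003847122192383, 11.374736785888672) 11.309932708740234 174.5 [0.6183 0.1467]
handle
foot/roll/core
roll [371.5 264.5] (23.0, 21.0) 90.0 378.5 [ 0.4443 -0.2329  0.06  ]
core [390.2 199.9] (11.62755298614502, 16.546903610229492) 63.43495178222656 147.5 [ 0.6169 -0.279   0.075 ]
yaw -13 turn [77.81  0.07  0.07] shift cm [-7.1  44.97 37.34] q7 -0.22
yaw 167 turn [-102.19   -0.08    0.08] shift cm [ -7.1  -44.97 -37.34] q7 -0.22
[[-0.0002  0.3183 -0.948  -0.1352]
 [ 1.      0.001   0.0001  0.0008]
 [ 0.001  -0.948  -0.3183 -0.0832]
 [ 0.      0.      0.      1.    ]] 71.4370774704728 278.36895520005106 205.37791142132886
```

Call:
{"api": "drive_tool", "payload": {"deltas": [[[6.8, 0, 0], [0, 0, 0], 8.8], [[6.8, 0, 0], [0, 0, 0], 8.8], [[6.8, 0, 0], [0, 0, 0], 8.8], [[6.8, 0, 0], [0, 0, 0], 8.8], [[6.8, 0, 0], [0, 0, 0], 8.8], [[6.8, 0, 0], [0, 0, 0], 8.8], [[6.8, 0, 0], [0, 0, 0], 8.8], [[6.8, 0, 0], [0, 0, 0], 8.8], [[6.8, 0, 0], [0, 0, 0], 8.8], [[6.8, 0, 0], [0, 0, 0], 8.8], [[6.8, 0, 0], [0, 0, 0], 8.8], [[0, 0, 0], [0, 0, 0], 8.8]]}}

```text
clock: 1.15
tool_pos: [0.2657, 0.5654, 0.2494]
eef_rot: [-0.542, -0.454, 0.542, -0.454]
contact_force: [0.7, -0.4, -0.9]
opening: 0.994
```

```bash
python3 -c "
from h import *
from plant import r
plan(r.get_state(),[.58,.09,.25],-10)"
```

```text
yaw -10 turn [-0.15  0.05 -0.02] shift cm [-0.06 39.2  41.36] q7 -1.24
yaw 170 turn [179.85  -0.03  -0.08] shift cm [ -0.06 -39.2  -41.36] q7 -1.24
```

Call:
{"api": "drive_tool", "payload": {"deltas": [[[0, 0, 0], [0, 2, 2.1], 8.8], [[0, 0, 0], [0, 2, 2.1], 8.8], [[0, 0, 0], [0, 2, 2.1], 8.8], [[0, 0, 0], [0, 2, 2.1], 8.8], [[0, 0, 0], [0, 2, 2.1], 8.8], [[0, 0, 0], [0, 2, 2.1], 8.8], [[0, 0, 0], [0, 2, 2.1], 8.8], [[0, 0, 0], [0, 2, 2.1], 8.8], [[0, 0, 0], [0, 2, 2.1], 8.8], [[0, 0, 0], [0, 2, 2.1], 8.8]]}}

```text
clock: 1.98
tool_pos: [0.4271, 0.3228, 0.2497]
eef_rot: [-0.541, -0.456, 0.541, -0.456]
contact_force: [0.4, -0.2, 0.3]
opening: 1.002
```

Call:
{"api": "drive_tool", "payload": {"deltas": [[[0, 0, 0], [0, 2, 2.1], 8.8], [[0, 0, 0], [0, 2, 2.1], 8.8], [[0, 0, 0], [0, 2, 2.1], 8.8], [[0, 0, 0], [0, 2, 2.1], 8.8], [[0, 0, 0], [0, 2, 2.1], 8.8], [[0, 0, 0], [0, 2, 2.1], 8.8], [[0, 0, 0], [0, 2, 2.1], 8.8], [[0, 0, 0], [0, 2, 2.1], 8.8], [[0, 0, 0], [0, 2, 2.1], 8.8], [[0, 0, 0], [0, 0, 0], 8.8], [[0, 0, 0], [0, 0, 0], 8.8]]}}

```text
clock: 2.9
tool_pos: [0.5717, 0.1045, 0.2495]
eef_rot: [-0.542, -0.454, 0.542, -0.454]
contact_force: [0.3, 0.7, 0.6]
opening: 0.995
```

```bash
python3 -c "
from h import *
from plant import r
st=r.get_state();s=r.snapshot('wrist');pickle.dump((st,s),open('w1.pkl','wb'));cv2.imwrite('pics/w1.png',s['color'][:,:,::-1]);print(st['tool_pos'],st['q'])"
```

```text
[0.5717 0.1045 0.2495] [-0.3238  0.6302  0.1078  1.712  -0.0871  0.8041 -0.3517]
```

View pics/w1.png

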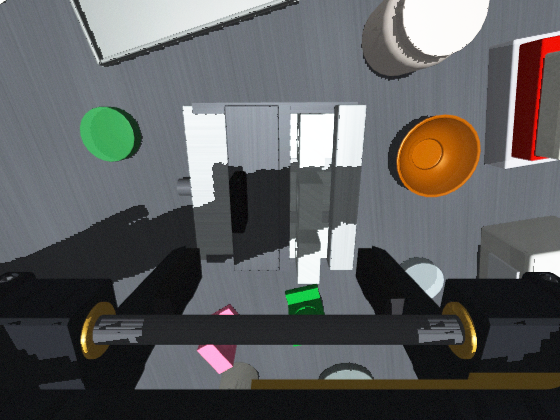

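The wrist view shows the vise square to the tool. The black handle is at about cols 232-247, rows 168-232, the mount tops are at cols ~299-332, and the fixed jaw is at cols ~333-362. Next I read the edges numerically.

Run:
```python
from h import *
st,s=load("w1");E=ext(s,st);g=cv2.cvtColor(s["color"],cv2.COLOR_RGB2GRAY)
for r_ in (115,125,150,180,200,220,240,255): print(r_,[int(v) for v in g[r_,176:372:2]])
for n in("top0",):
    t=load(n)
    for yw in(-9.8,):
        pass
```

```text
115 [116, 113, 116, 124, 246, 246, 245, 246, 246, 245, 245, 245, 245, 245, 244, 244, 244, 244, 245, 243, 244, 243, 244, 244, 237, 155, 154, 160, 156, 153, 156, 158, 155, 159, 159, 158, 158, 159, 159, 160, 156, 153, 161, 154, 159, 154, 159, 163, 158, 157, 156, 99, 165, 163, 162, 161, 163, 201, 255, 255, 255, 81, 170, 255, 255, 255, 255, 255, 255, 255, 255, 255, 255, 255, 255, 255, 255, 255, 255, 125, 72, 146, 251, 251, 250, 247, 248, 247, 245, 244, 243, 244, 241, 241, 238, 117, 113, 115]
125 [113, 113, 116, 117, 174, 246, 246, 246, 247, 246, 247, 246, 247, 247, 246, 247, 246, 246, 246, 246, 246, 246, 246, 245, 242, 118, 151, 157, 153, 148, 154, 153, 151, 155, 153, 160, 152, 154, 152, 158, 151, 154, 154, 156, 155, 154, 153, 160, 157, 155, 156, 100, 163, 161, 164, 158, 162, 196, 255, 255, 255, 80, 207, 255, 255, 255, 255, 255, 255, 255, 255, 255, 255, 255, 255, 255, 255, 255, 254, 73, 71, 219, 250, 250, 249, 246, 246, 246, 244, 242, 242, 243, 241, 241, 206, 116, 119, 113]
150 [112, 112, 114, 110, 112, 131, 243, 241, 241, 241, 242, 243, 242, 242, 242, 242, 242, 243, 243, 242, 243, 244, 2
[... 1784 characters left out ...]
42, 43, 40, 40, 39, 38, 42, 39, 38, 38, 40, 39, 37, 39, 37, 39, 37, 172, 250, 247, 84, 80, 83, 82, 80, 81, 79, 79, 80, 76, 77, 74, 249, 251, 251, 251, 63, 92, 223, 235, 236, 236, 235, 233, 233, 234, 237, 234, 231, 219, 120, 118, 121, 117, 120, 118, 117, 118]
255 [18, 18, 14, 18, 16, 13, 14, 11, 14, 15, 13, 11, 60, 82, 81, 50, 40, 35, 37, 37, 38, 37, 33, 35, 38, 40, 36, 35, 35, 40, 38, 35, 42, 37, 36, 37, 38, 38, 43, 38, 55, 131, 127, 126, 127, 127, 130, 131, 128, 129, 129, 116, 117, 121, 118, 117, 119, 248, 248, 244, 184, 85, 93, 95, 249, 250, 249, 249, 248, 249, 249, 249, 249, 248, 248, 245, 64, 147, 233, 231, 235, 234, 235, 233, 231, 231, 234, 232, 235, 120, 116, 12, 10, 14, 9, 14, 16, 14]
```

Run:
```python
from h import *
st,s=load("w1");E=ext(s,st)
W=lambda u,v,z: onz(s,(u,v),z,E)
a,b=W(365.7,115,.058),W(355.7,240,.058); d=a-b; print("yaw jaw outer",np.degrees(np.arctan2(-d[0],d[1])))
a,b=W(335.2,125,.058),W(330,240,.058); d=a-b; print("yaw jaw inner",np.degrees(np.arctan2(-d[0],d[1])))
yw=np.radians(np.degrees(np.arctan2(-(W(365.7,115,.058)-W(355.7,240,.058))[0],(W(365.7,115,.058)-W(355.7,240,.058))[1])))
ex=np.array([np.cos(yw),np.sin(yw),0])
for n,p,x in [("jaw outer",W(358.7,200,.058),61),("inner",W(333.5,200,.058),31),("lip",W(290,200,.059),-20),("hL",W(229.5,200,.1),-83),("hR",W(247.5,200,.059),-69),("mountR top(180)",W(331.5,180,.1),12),("mL",W(298,180,.1),-12),("mountR(255)",W(327.5,255,.1),12),("mL255",W(303,255,.1),-12),("bed far/rear L",W(183.7,115,.058),-144)]:
    print(n,p,"implied origin along ex",(p@ex*1000-x).round(1))
# y: handle rows
for v in range(160,240,2): print(v,int(s["color"][v,236].max()),end=' ')
print()
for u in (310,315): print([int(x) for x in s["color"][100:290:2,u].min(1)])
print(W(238,168,.1),W(238,232,.1))
```

```text
yaw jaw outer -9.463801614069629
yaw jaw inner -9.253685781011207
jaw outer [0.6611 0.069  0.058 ] implied origin along ex 579.8
inner [0.632  0.0742 0.058 ] implied origin along ex 580.2
lip [0.5818 0.0835 0.059 ] implied origin along ex 580.1
hL [0.5215 0.1074 0.1   ] implied origin along ex 579.7
hR [0.5329 0.0922 0.059 ] implied origin along ex 579.5
mountR top(180) [0.6266 0.1099 0.1   ] implied origin along ex 588.0
mL [0.5936 0.1157 0.1   ] implied origin along ex 578.5
mountR(255) [0.6123 0.0272 0.1   ] implied origin along ex 587.5
mL255 [0.586  0.0319 0.1   ] implied origin along ex 584.8
bed far/rear L [0.4855 0.1971 0.058 ] implied origin along ex 590.5
160 152 162 148 164 151 166 140 168 42 170 38 172 9 174 11 176 18 178 11 180 16 182 12 184 12 186 13 188 14 190 12 192 14 194 14 196 15 198 15 200 15 202 16 204 2 206 21 208 10 210 11 212 10 214 14 216 15 218 15 220 16 222 14 224 10 226 13 228 12 230 9 232 21 234 39 236 41 238 41 
[110, 146, 152, 151, 148, 150, 148, 198, 255, 255, 255, 255, 255, 255, 255, 255, 255, 255, 255, 254, 254, 255, 254, 254, 254, 255, 254, 254, 254, 254, 254, 254, 254, 93, 80, 77, 76, 74, 73, 72, 75, 77, 88, 93, 92, 92, 95, 90, 92, 92, 94, 88, 88, 85, 95, 91, 88, 89, 94, 88, 87, 90, 90, 90, 92, 73, 77, 77, 73, 73, 75, 76, 88, 89, 88, 87, 92, 247, 247, 248, 247, 246, 245, 246, 245, 244, 248, 244, 244, 247, 246, 245, 99, 11, 5]
[109, 143, 154, 149, 148, 149, 148, 194, 255, 254, 255, 255, 255, 255, 255, 254, 255, 255, 255, 255, 255, 254, 254, 254, 254, 254, 254, 254, 254, 254, 254, 254, 254, 253, 80, 76, 76, 75, 72, 71, 78, 75, 87, 92, 89, 88, 91, 93, 89, 89, 90, 92, 86, 90, 85, 89, 89, 92, 89, 90, 89, 87, 90, 90, 93, 76, 73, 74, 76, 73, 77, 74, 88, 92, 88, 86, 248, 247, 247, 246, 247, 247, 247, 244, 246, 245, 243, 244, 247, 244, 245, 242, 14, 22, 21]
[0.5373 0.1381 0.1   ] [0.5222 0.0711 0.1   ]
```

```bash
cat >> h.py <<'E'
YW=-9.4
EX=np.array([np.cos(np.radians(YW)),np.sin(np.radians(YW)),0]);EY=np.array([-EX[1],EX[0],0])
O=.580*EX+.183*EY
E
python3 -c "
from h import *
from plant import r
print(O);plan(r.get_state(),O-.076*EX+[0,0,.077],YW)"
```

```text
[0.6021 0.0858 0.    ]
yaw -9.4 turn [-0.52 -0.02  0.05] shift cm [17.25 -4.18  1.54] q7 -0.35
yaw 170.6 turn [179.48   0.07   0.04] shift cm [17.25  4.18 -1.54] q7 -0.35
```

Call:
{"api": "drive_tool", "payload": {"deltas": [[[-0.5, 0, 0], [0, -2.1, 0.8], 5], [[0, 0, 0], [0, -2.1, 0.75], 5], [[0, 0, 0], [2, 0, 0], 5], [[0, 0, 0], [2.5, 0, 0], 5], [[0, 0, 0], [2.5, 0, 0], 5], [[0, 0, 0], [2.5, 0, 0], 5], [[0, 0, 0], [2, 0, 0], 5], [[0, 0, 0], [1, 0, 0], 5], [[0, 0, 0], [0.5, 0, 0], 5], [[0, 0, 0], [0, 0, 0], 5]]}}

```text
clock: 3.78
tool_pos: [0.5264, 0.0995, 0.1192]
eef_rot: [-0.539, -0.458, 0.539, -0.457]
contact_force: [0.1, -0.9, -0.4]
opening: 0.566
```

```bash
python3 -c "
from h import *
from plant import r
print(r.get_state()['opening']);plan(r.get_state(),O-.076*EX+[0,0,.077],YW)"
```

```text
0.5655313582565917
yaw -9.4 turn [ 0.03 -0.01  0.09] shift cm [4.22 0.09 0.11] q7 -0.33
yaw 170.6 turn [-179.97   -0.14   -0.01] shift cm [ 4.22 -0.09 -0.11] q7 -0.33
```

Call:
{"api": "drive_tool", "payload": {"deltas": [[[0, 0, 0], [1.4, 0, 0], 5], [[0, 0, 0], [1.4, 0, 0], 5], [[0, 0, 0], [1.4, 0, 0], 5], [[0, 0, 0], [0, 0, 0], 5], [[0, 0, 0], [0, 0, 0], 1], [[0, 0, 0], [0, 0, 0], 1], [[0, 0, 0], [0, 0, 0], 1], [[0, 0, 0], [0, 0, 0], 1], [[0, 0, 0], [0, 0, 0], 1], [[0, 0, 0], [0, 0, 0], 1], [[0, 0, 0], [0, 0, 0], 1]], "force": 20}}

```text
clock: 4.7
tool_pos: [0.5269, 0.0986, 0.0782]
eef_rot: [0.54, 0.457, -0.54, 0.457]
contact_force: [-1.9, 0.7, 4.5]
opening: 0.157
```

Call:
{"api": "drive_tool", "payload": {"deltas": [[[0, 0, 0], [0, -0.6, 0], 1], [[0, 0, 0], [0, -0.7, 0], 1], [[0, 0, 0], [0, -0.7, 0], 1], [[0, 0, 0], [0, -0.7, 0], 1], [[0, 0, 0], [0, -0.7, 0], 1], [[0, 0, 0], [0, -0.7, 0], 1], [[0, 0, 0], [0, -0.7, 0], 1], [[0, 0, 0], [0, 0, 0], 1], [[0, 0, 0], [0, 0, 0], 1]]}}

```text
clock: 5.45
tool_pos: [0.4801, 0.1066, 0.0782]
eef_rot: [0.54, 0.457, -0.539, 0.457]
contact_force: [0.5, 0.4, 6.2]
opening: 0.16
```

Call:
{"api": "drive_tool", "payload": {"deltas": [[[0, 0, 0], [0, 0, 0], 5], [[0, 0, 0], [0, 0, 0], 5], [[0, 0, 0], [0, 0, 0], 5], [[0, 0, 0], [0, 0, 0], 5], [[0, 0, 0], [-2, 0, 0], 5], [[0, 0, 0], [-3, 0, 0], 5], [[0, 0, 0], [-4, 0, 0], 5], [[0, 0, 0], [-4, 2, -2], 5], [[0, 0, 0], [-2, 3, -2], 5], [[0, 0, 0], [0, 3, -2], 5], [[0, 0, 0], [0, 0, 0], 5], [[0, 0, 0], [0, 0, 0], 5]]}}

```text
clock: 6.45
tool_pos: [0.5659, 0.1509, 0.2215]
eef_rot: [0.54, 0.457, -0.539, 0.457]
contact_force: [-0.6, -0.3, -0.2]
opening: 0.569
```

```bash
python3 -c "
from h import *
from plant import r
st=r.get_state();s=r.snapshot('wrist');pickle.dump((st,s),open('w2.pkl','wb'));print(st['tool_pos'])
cv2.imwrite('pics/w2.png',cv2.resize(s['color'][60:320,160:380,::-1],None,fx=2.2,fy=2.2))
s=r.snapshot('top');pickle.dump(s,open('top1.pkl','wb'))"
```

```text
[0.5659 0.1509 0.2215]
```

View pics/w2.png

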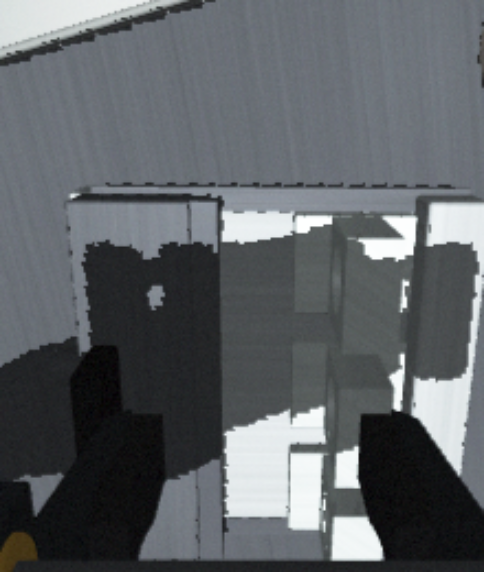

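The jaw is back and the feet are exposed. The -y foot edges are at crop rows 314, 428 and 530 (col ~292).

Run:
```python
from h import *
st,s=load("w2");E=ext(s,st)
g=s["color"].min(2)
for u in (295,300): print(u,[(v,int(g[v,u])) for v in range(190,312,2)])
for v in(202.7,254.5,300.9):
    p=onz(s,(294,v),.042,E);print(p,"ex",p@EX,"ey centre",p@EY+.025)
p=onz(s,(160+220/2.2,200),.059,E);print("jaw lip opening",-(p@EX-.580+.020))
```

```text
295 [(190, 91), (192, 87), (194, 89), (196, 85), (198, 85), (200, 92), (202, 73), (204, 75), (206, 74), (208, 76), (210, 75), (212, 72), (214, 74), (216, 87), (218, 89), (220, 86), (222, 83), (224, 84), (226, 78), (228, 87), (230, 82), (232, 81), (234, 85), (236, 87), (238, 87), (240, 86), (242, 84), (244, 90), (246, 85), (248, 246), (250, 243), (252, 245), (254, 217), (256, 232), (258, 232), (260, 224), (262, 78), (264, 84), (266, 223), (268, 243), (270, 242), (272, 243), (274, 242), (276, 238), (278, 240), (280, 240), (282, 243), (284, 244), (286, 245), (288, 244), (290, 242), (292, 243), (294, 243), (296, 242), (298, 241), (300, 199), (302, 110), (304, 108), (306, 106), (308, 104), (310, 106)]
300 [(190, 93), (192, 89), (194, 90), (196, 87), (198, 86), (200, 87), (202, 73), (204, 75), (206, 74), (208, 74), (210, 74), (212, 76), (214, 80), (216, 89), (218, 84), (220, 87), (222, 92), (224, 87), (226, 83), (228, 85), (230, 85), (232, 86), (234, 83), (236, 90), (238, 88), (240, 90), (242, 85), (244, 91), (246, 137), (248, 246), (250, 244), (252, 246), (254, 220), (256, 234), (258, 232), (260, 228), (262, 80), (264, 81), (266, 221), (268, 244), (270, 245), (272, 243), (274, 243), (276, 240), (278, 242), (280, 240), (282, 241), (284, 244), (286, 244), (288, 244), (290, 242), (292, 244), (294, 243), (296, 242), (298, 241), (300, 209), (302, 110), (304, 107), (306, 106), (308, 107), (310, 106)]
[0.5805 0.1297 0.042 ] ex 0.5514740896086728 ey centre 0.24780913481266267
[0.5708 0.0649 0.042 ] ex 0.5524930564322863 ey centre 0.1822427925175746
[ 0.561  -0.0005  0.042 ] ex 0.5535209208830469 ey centre 0.11610392435254793
jaw lip opening 0.045874496432203773
```

Run:
```python
from h import *
from plant import r
t=load("top1")
g=cv2.cvtColor(t["color"],cv2.COLOR_RGB2GRAY)
t0=load("top0");g=cv2.cvtColor(t0["color"],cv2.COLOR_RGB2GRAY)
sub=g[185:290,130:192]; 
for th in (120,140):
  m=cv2.morphologyEx((sub>th).astype(np.uint8),cv2.MORPH_OPEN,np.ones((3,3)))
  for c in cv2.findContours(m,cv2.RETR_EXTERNAL,cv2.CHAIN_APPROX_NONE)[0]:
    if cv2.contourArea(c)>1500:
        w=np.array([onz(t0,p[0]+[130,185],.016)[:2] for p in c],np.float32);print(th,cv2.minAreaRect(w))
print("tub",onz(t0,(198,147),.11))
plan(r.get_state(),O-.001*EY+.066*EY+[0,0,.084],YW)
```

```text
120 ((0.49463599920272827, 0.3509083688259125), (0.2596099078655243, 0.14788901805877686), 2.75913667678833)
140 ((0.502678394317627, 0.3368038535118103), (0.23915724456310272, 0.11071381717920303), 6.100526809692383)
tub [0.7405 0.2326 0.11  ]
yaw -9.4 turn [-0.11  0.1   0.17] shift cm [13.68  4.85 -0.88] q7 -0.4
yaw 170.6 turn [179.89   0.27  -0.15] shift cm [13.68 -4.85  0.88] q7 -0.4
```

Call:
{"api": "drive_tool", "payload": {"deltas": [[[0, 0, 0], [0, 2.4, -0.4], 5], [[0, 0, 0], [0, 2.45, -0.5], 5], [[0, 0, 0], [2, 0, 0], 5], [[0, 0, 0], [3, 0, 0], 5], [[0, 0, 0], [3, 0, 0], 5], [[0, 0, 0], [2, 0, 0], 5], [[0, 0, 0], [1, 0, 0], 5], [[0, 0, 0], [0, 0, 0], 5], [[0, 0, 0], [0, 0, 0], 5]]}}

```text
clock: 7.3
tool_pos: [0.6139, 0.1503, 0.1118]
eef_rot: [-0.539, -0.457, 0.54, -0.457]
contact_force: [0.2, 0.1, 0.8]
opening: 0.566
```

```bash
python3 -c "
from h import *
from plant import r
plan(r.get_state(),O-.001*EY+.066*EY+[0,0,.082],YW)"
```

```text
yaw -9.4 turn [-0.12  0.03  0.05] shift cm [ 2.98 -0.11  0.06] q7 -0.37
yaw 170.6 turn [179.88   0.08  -0.05] shift cm [ 2.98  0.11 -0.06] q7 -0.37
```

Descend, grip and lift 5 cm.

Call:
{"api": "drive_tool", "payload": {"deltas": [[[0, 0, 0], [1.5, -0.1, 0], 5], [[0, 0, 0], [1.5, 0, 0], 5], [[0, 0, 0], [0, 0, 0], 5], [[0, 0, 0], [0, 0, 0], 2], [[0, 0, 0], [0, 0, 0], 2], [[0, 0, 0], [0, 0, 0], 2], [[0, 0, 0], [0, 0, 0], 2], [[0, 0, 0], [0, 0, 0], 2], [[0, 0, 0], [0, 0, 0], 2], [[0, 0, 0], [0, 0, 0], 2]], "force": 30}}

```text
clock: 8.13
tool_pos: [0.6138, 0.1511, 0.0828]
eef_rot: [0.54, 0.457, -0.539, 0.457]
contact_force: [-1.7, 0.6, 6.5]
opening: 0.269
```

Call:
{"api": "drive_tool", "payload": {"deltas": [[[0, 0, 0], [-0.5, 0, 0], 2], [[0, 0, 0], [-1, 0, 0], 2], [[0, 0, 0], [-1.5, 0, 0], 2], [[0, 0, 0], [-2, 0, 0], 2], [[0, 0, 0], [0, 0, 0], 2]]}}

```text
clock: 8.55
tool_pos: [0.6158, 0.1513, 0.1355]
eef_rot: [0.542, 0.456, -0.538, 0.458]
contact_force: [1.2, -0.6, -1.6]
opening: 0.266
```

```bash
cat >> h.py <<'E'
TY=6.2;TC=np.array([.5025,.337,0]);TX=np.array([np.cos(np.radians(TY)),np.sin(np.radians(TY)),0])
E
python3 -c "
from h import *
from plant import r
plan(r.get_state(),TC+.07*TX+[0,0,.18],TY)"
```

```text
yaw 6.2 turn [-15.71  -0.1   -0.37] shift cm [ -4.45  -2.26 -19.68] q7 -0.37
yaw 186.2 turn [164.29  -0.53   0.15] shift cm [-4.45  2.26 19.68] q7 -0.37
```

Call:
{"api": "drive_tool", "payload": {"deltas": [[[0, 0, 0], [-2.2, 0, 0], 2], [[0, 0, 0], [-2.2, 0, 0], 2], [[-5.2, 0, 0], [0, 0, 0], 2], [[-5.2, 0, 0], [0, 0, 0], 2], [[-5.3, 0, 0], [0, 0, 0], 2], [[0, 0, 0], [0, -0.3, -2.4], 2], [[0, 0, 0], [0, -0.3, -2.9], 2], [[0, 0, 0], [0, -0.3, -2.9], 2], [[0, 0, 0], [0, -0.3, -2.9], 2], [[0, 0, 0], [0, -0.3, -2.9], 2], [[0, 0, 0], [0, -0.4, -2.9], 2], [[0, 0, 0], [0, -0.4, -2.8], 2]]}}

```text
clock: 9.55
tool_pos: [0.5683, 0.3457, 0.175]
eef_rot: [0.472, 0.527, -0.472, 0.526]
contact_force: [1.1, -0.0, -2.7]
opening: 0.272
```

Call:
{"api": "drive_tool", "payload": {"deltas": [[[0, 0, 0], [0, 0, 0], 2], [[0, 0, 0], [2.5, 0, 0], 2], [[0, 0, 0], [2.5, 0, 0], 2], [[0, 0, 0], [2, 0, 0], 2], [[0, 0, 0], [1.5, 0, 0], 2], [[0, 0, 0], [0, 0, 0], 2], [[0, 0, 0], [0, 0, 0], 2]]}}

```text
clock: 10.13
tool_pos: [0.5686, 0.3437, 0.0897]
eef_rot: [0.471, 0.527, -0.473, 0.526]
contact_force: [-1.0, 0.5, -2.4]
opening: 0.269
```

```bash
python3 -c "
from h import *
from plant import r
plan(r.get_state(),TC+.07*TX+[0,0,.059],TY)"
```

```text
yaw 6.2 turn [0.   0.06 0.12] shift cm [ 3.07  0.36 -0.04] q7 -0.44
yaw 186.2 turn [-180.     -0.19    0.1 ] shift cm [ 3.07 -0.36  0.04] q7 -0.44
```

Lower the rest, release, and rise.

Call:
{"api": "drive_tool", "payload": {"deltas": [[[0, 0, 0], [1.2, 0.3, 0], 2], [[0, 0, 0], [1, 0, 0], 2], [[0, 0, 0], [0.7, 0, 0], 2], [[0, 0, 0], [0.2, 0, 0], 2], [[0, 0, 0], [0.1, 0, 0], 2], [[0, 0, 0], [0, 0, 0], 2]]}}

```text
clock: 10.63
tool_pos: [0.5722, 0.3447, 0.0586]
eef_rot: [0.472, 0.526, -0.472, 0.526]
contact_force: [-0.0, 0.1, -3.5]
opening: 0.262
```

Call:
{"api": "drive_tool", "payload": {"deltas": [[[0, 0, 0], [0, 0, 0], 4.5], [[0, 0, 0], [0, 0, 0], 4.5], [[0, 0, 0], [0, 0, 0], 4.5], [[0, 0, 0], [0, 0, 0], 4.5], [[0, 0, 0], [-1.5, 0, 0], 4.5], [[0, 0, 0], [-3, 0, 0], 4.5], [[0, 0, 0], [-4, 0, 0], 4.5], [[0, 0, 0], [-3.5, 0, 0], 4.5], [[0, 0, 0], [0, 0, 0], 4.5]]}}

```text
clock: 11.38
tool_pos: [0.5767, 0.347, 0.188]
eef_rot: [0.478, 0.525, -0.467, 0.528]
contact_force: [1.8, 0.8, -0.0]
opening: 0.512
```

```bash
python3 -c "
from h import *
from plant import r
plan(r.get_state(),O-.001*EY+[0,0,.18],YW)"
```

```text
yaw -9.4 turn [15.57 -0.49 -0.73] shift cm [ 0.8   6.77 25.45] q7 -0.44
yaw 170.6 turn [-164.43    1.05   -0.71] shift cm [  0.8   -6.77 -25.45] q7 -0.44
```

Call:
{"api": "drive_tool", "payload": {"deltas": [[[5.2, 0, 0], [0, 0, 0], 5], [[5.2, 0, 0], [0, 0, 0], 5], [[5.2, 0, 0], [0, 0.6, 2.5], 5], [[0, 0, 0], [0, 0.6, 2.8], 5], [[0, 0, 0], [0, 0.8, 2.9], 5], [[0, 0, 0], [0, 0.8, 2.9], 5], [[0, 0, 0], [0, 0.8, 2.9], 5], [[0, 0, 0], [0, 0.8, 2.9], 5], [[0, 0, 0], [0, 0.8, 2.9], 5], [[0, 0, 0], [0, 0.8, 2.9], 5], [[0, 0, 0], [0, 0.8, 2.8], 5], [[0, 0, 0], [0, 0, 0], 5]]}}

```text
clock: 12.38
tool_pos: [0.6011, 0.0729, 0.1802]
eef_rot: [-0.541, -0.452, 0.542, -0.457]
contact_force: [-0.3, -0.5, 0.4]
opening: 0.566
```

Call:
{"api": "drive_tool", "payload": {"deltas": [[[0, 0, 0], [0, 0, 0], 5], [[0, 0, 0], [2, 0, 0], 5], [[0, 0, 0], [2.5, 0, 0], 5], [[0, 0, 0], [2, 0, 0], 5], [[0, 0, 0], [0.5, 0, 0], 5], [[0, 0, 0], [0, 0, 0], 5], [[0, 0, 0], [0, 0, 0], 5]]}}

```text
clock: 12.97
tool_pos: [0.6004, 0.0834, 0.1095]
eef_rot: [0.539, 0.458, -0.539, 0.458]
contact_force: [0.3, 0.0, 0.4]
opening: 0.567
```

```bash
python3 -c "
from h import *
from plant import r
plan(r.get_state(),O-.001*EY+[0,0,.082],YW)"
```

```text
yaw -9.4 turn [ 0.08 -0.05 -0.05] shift cm [ 2.75  0.13 -0.17] q7 -0.28
yaw 170.6 turn [-179.92    0.07   -0.08] shift cm [ 2.75 -0.13  0.17] q7 -0.28
```

Call:
{"api": "drive_tool", "payload": {"deltas": [[[0, 0, 0], [1.4, 0.1, -0.2], 5], [[0, 0, 0], [1.3, 0, 0], 5], [[0, 0, 0], [0, 0, 0], 5], [[0, 0, 0], [0, 0, 0], 2], [[0, 0, 0], [0, 0, 0], 2], [[0, 0, 0], [0, 0, 0], 2], [[0, 0, 0], [0, 0, 0], 2], [[0, 0, 0], [0, 0, 0], 2], [[0, 0, 0], [0, 0, 0], 2], [[0, 0, 0], [0, 0, 0], 2]]}}

```text
clock: 13.8
tool_pos: [0.6016, 0.084, 0.0822]
eef_rot: [0.54, 0.457, -0.539, 0.458]
contact_force: [-0.9, 0.1, 3.1]
opening: 0.268
```

Call:
{"api": "drive_tool", "payload": {"deltas": [[[0, 0, 0], [-0.5, 0, 0], 2], [[0, 0, 0], [-1, 0, 0], 2], [[0, 0, 0], [-2, 0, 0], 2], [[0, 0, 0], [-3, 0, 0], 2], [[0, 0, 0], [-3, 0, 0], 2], [[0, 0, 0], [-1, 0, 0], 2], [[0, 0, 0], [0, 0, 0], 2], [[0, 0, 0], [0, 0, 0], 2]]}}

```text
clock: 14.47
tool_pos: [0.6009, 0.0841, 0.1866]
eef_rot: [-0.539, -0.458, 0.539, -0.457]
contact_force: [-0.3, 0.8, -2.2]
opening: 0.27
```

```bash
python3 -c "
from h import *
from plant import r
plan(r.get_state(),TC+[0,0,.18],TY)"
```

```text
yaw 6.2 turn [-15.59  -0.01   0.01] shift cm [  0.66  -7.05 -26.2 ] q7 -0.29
yaw 186.2 turn [164.41   0.02   0.02] shift cm [ 0.66  7.05 26.2 ] q7 -0.29
```

Call:
{"api": "drive_tool", "payload": {"deltas": [[[-5.2, 0, 0], [0, 0, 0], 2], [[-5.2, 0, 0], [0, 0, 0], 2], [[-5.2, 0, 0], [0, -0.7, -2.6], 2], [[0, 0, 0], [0, -0.7, -2.6], 2], [[0, 0, 0], [0, -0.7, -2.6], 2], [[0, 0, 0], [0, -0.7, -2.6], 2], [[0, 0, 0], [0, -0.7, -2.6], 2], [[0, 0, 0], [0, -0.7, -2.6], 2], [[0, 0, 0], [0, -0.7, -2.6], 2], [[0, 0, 0], [0, -0.7, -2.6], 2], [[0, 0, 0], [0, -0.7, -2.6], 2], [[0, 0, 0], [0, -0.7, -2.6], 2]]}}

```text
clock: 15.47
tool_pos: [0.5039, 0.3361, 0.1842]
eef_rot: [0.471, 0.527, -0.474, 0.526]
contact_force: [1.0, -0.4, -1.9]
opening: 0.265
```

Call:
{"api": "drive_tool", "payload": {"deltas": [[[0, 0, 0], [0, 0, 0], 2], [[0, 0, 0], [2.5, 0, 0], 2], [[0, 0, 0], [2.5, 0, 0], 2], [[0, 0, 0], [2, 0, 0], 2], [[0, 0, 0], [2, 0, 0], 2], [[0, 0, 0], [0.5, 0, 0], 2], [[0, 0, 0], [0, 0, 0], 2], [[0, 0, 0], [0, 0, 0], 2]]}}

```text
clock: 16.13
tool_pos: [0.5057, 0.3353, 0.0912]
eef_rot: [0.472, 0.526, -0.473, 0.526]
contact_force: [1.2, 0.4, -2.5]
opening: 0.269
```

```bash
python3 -c "
from h import *
from plant import r
plan(r.get_state(),TC+[0,0,.0585],TY)"
```

```text
yaw 6.2 turn [-0.01  0.04  0.07] shift cm [ 3.27 -0.3  -0.2 ] q7 -0.48
yaw 186.2 turn [179.99   0.1   -0.06] shift cm [3.27 0.3  0.2 ] q7 -0.48
```

Call:
{"api": "drive_tool", "payload": {"deltas": [[[0, 0, 0], [1.2, -0.3, -0.2], 2], [[0, 0, 0], [1.2, 0, 0], 2], [[0, 0, 0], [0.7, 0, 0], 2], [[0, 0, 0], [0.2, 0, 0], 2], [[0, 0, 0], [0.1, 0, 0], 2], [[0, 0, 0], [0, 0, 0], 2]]}}

```text
clock: 16.63
tool_pos: [0.503, 0.3374, 0.0578]
eef_rot: [0.472, 0.526, -0.472, 0.526]
contact_force: [0.5, -0.1, -1.7]
opening: 0.27
```

Call:
{"api": "drive_tool", "payload": {"deltas": [[[0, 0, 0], [0, 0, 0], 4.5], [[0, 0, 0], [0, 0, 0], 4.5], [[0, 0, 0], [0, 0, 0], 4.5], [[0, 0, 0], [0, 0, 0], 4.5], [[0, 0, 0], [-1.5, 0, 0], 4.5], [[0, 0, 0], [-3, 0, 0], 4.5], [[0, 0, 0], [-4, 0, 0], 4.5], [[0, 0, 0], [-3.5, 0, 0], 4.5], [[0, 0, 0], [0, 0, 0], 4.5], [[0, 0, 0], [0, 0, 0], 4.5]]}}

```text
clock: 17.47
tool_pos: [0.504, 0.3383, 0.1802]
eef_rot: [0.474, 0.526, -0.47, 0.527]
contact_force: [-0.2, -0.5, 0.0]
opening: 0.51
```

```bash
python3 -c "
from h import *
from plant import r
plan(r.get_state(),O-.067*EY+[0,0,.18],YW)"
```

```text
yaw -9.4 turn [15.6  -0.19 -0.24] shift cm [ 0.02 13.8  30.  ] q7 -0.49
yaw 170.6 turn [-164.4     0.34   -0.28] shift cm [  0.02 -13.8  -30.  ] q7 -0.49
```

Call:
{"api": "drive_tool", "payload": {"deltas": [[[5.2, 0, 0], [0, 0, 0], 5], [[5.2, 0, 0], [0, 0, 0], 5], [[5.2, 0, 0], [0, 1.3, 3], 5], [[0, 0, 0], [0, 1.4, 3], 5], [[0, 0, 0], [0, 1.4, 3], 5], [[0, 0, 0], [0, 1.4, 3], 5], [[0, 0, 0], [0, 1.4, 3], 5], [[0, 0, 0], [0, 1.4, 3], 5], [[0, 0, 0], [0, 1.4, 3], 5], [[0, 0, 0], [0, 1.4, 3], 5], [[0, 0, 0], [0, 1.4, 3], 5], [[0, 0, 0], [0, 1.4, 3], 5]]}}

```text
clock: 18.47
tool_pos: [0.5928, 0.018, 0.176]
eef_rot: [-0.538, -0.458, 0.54, -0.457]
contact_force: [0.0, -0.2, -0.4]
opening: 0.569
```

Call:
{"api": "drive_tool", "payload": {"deltas": [[[0, 0, 0], [0, 0, 0], 5], [[0, 0, 0], [0, 0, 0], 5], [[0, 0, 0], [2, 0, 0], 5], [[0, 0, 0], [2.5, 0, 0], 5], [[0, 0, 0], [2, 0, 0], 5], [[0, 0, 0], [0.5, 0, 0], 5], [[0, 0, 0], [0, 0, 0], 5], [[0, 0, 0], [0, 0, 0], 5]]}}

```text
clock: 19.13
tool_pos: [0.5935, 0.0207, 0.1077]
eef_rot: [-0.539, -0.458, 0.539, -0.457]
contact_force: [-0.8, -0.2, 0.6]
opening: 0.572
```

```bash
python3 -c "
from h import *
from plant import r
plan(r.get_state(),O-.067*EY+[0,0,.082],YW)"
```

```text
yaw -9.4 turn [ 0.08 -0.03  0.04] shift cm [ 2.57 -0.22  0.14] q7 -0.2
yaw 170.6 turn [-179.92   -0.06   -0.04] shift cm [ 2.57  0.22 -0.14] q7 -0.2
```

Call:
{"api": "drive_tool", "payload": {"deltas": [[[0, 0, 0], [1.3, -0.2, 0.1], 5], [[0, 0, 0], [1.3, 0, 0], 5], [[0, 0, 0], [0, 0, 0], 5], [[0, 0, 0], [0, 0, 0], 2], [[0, 0, 0], [0, 0, 0], 2], [[0, 0, 0], [0, 0, 0], 2], [[0, 0, 0], [0, 0, 0], 2], [[0, 0, 0], [0, 0, 0], 2], [[0, 0, 0], [0, 0, 0], 2], [[0, 0, 0], [0, 0, 0], 2]]}}

```text
clock: 19.97
tool_pos: [0.5914, 0.019, 0.0822]
eef_rot: [-0.539, -0.457, 0.539, -0.457]
contact_force: [-1.3, 0.3, 5.5]
opening: 0.27
```

Call:
{"api": "drive_tool", "payload": {"deltas": [[[0, 0, 0], [-0.5, 0, 0], 2], [[0, 0, 0], [-1, 0, 0], 2], [[0, 0, 0], [-2, 0, 0], 2], [[0, 0, 0], [-3, 0, 0], 2], [[0, 0, 0], [-3, 0, 0], 2], [[0, 0, 0], [-1, 0, 0], 2], [[0, 0, 0], [0, 0, 0], 2], [[0, 0, 0], [0, 0, 0], 2]]}}

```text
clock: 20.63
tool_pos: [0.5914, 0.019, 0.1865]
eef_rot: [0.539, 0.457, -0.539, 0.457]
contact_force: [-0.1, 0.1, -2.5]
opening: 0.274
```

```bash
python3 -c "
from h import *
from plant import r
plan(r.get_state(),TC-.07*TX+[0,0,.18],TY)"
```

```text
yaw 6.2 turn [-15.59  -0.01  -0.  ] shift cm [  0.65 -12.4  -32.58] q7 -0.2
yaw 186.2 turn [164.41  -0.01   0.01] shift cm [ 0.65 12.4  32.58] q7 -0.2
```

Call:
{"api": "drive_tool", "payload": {"deltas": [[[-5.2, 0, 0], [0, 0, 0], 2], [[-5.2, 0, 0], [0, 0, 0], 2], [[-5.2, 0, 0], [0, -1.2, -2.9], 2], [[0, 0, 0], [0, -1.2, -3], 2], [[0, 0, 0], [0, -1.1, -3], 2], [[0, 0, 0], [0, -1.1, -3], 2], [[0, 0, 0], [0, -1.1, -3], 2], [[0, 0, 0], [0, -1.1, -3], 2], [[0, 0, 0], [0, -1.1, -3], 2], [[0, 0, 0], [0, -1.1, -3], 2], [[0, 0, 0], [0, -1.1, -3], 2], [[0, 0, 0], [0, -1.1, -3], 2]]}}

```text
clock: 21.63
tool_pos: [0.4484, 0.3058, 0.1845]
eef_rot: [0.471, 0.527, -0.474, 0.526]
contact_force: [0.5, 0.5, -2.0]
opening: 0.268
```

Call:
{"api": "drive_tool", "payload": {"deltas": [[[0, 0, 0], [0, -1.2, -2.8], 2], [[0, 0, 0], [0, 0, 0], 2], [[0, 0, 0], [0, 0, 0], 2], [[0, 0, 0], [2.5, 0, 0], 2], [[0, 0, 0], [2.5, 0, 0], 2], [[0, 0, 0], [2, 0, 0], 2], [[0, 0, 0], [2, 0, 0], 2], [[0, 0, 0], [0.5, 0, 0], 2], [[0, 0, 0], [0, 0, 0], 2], [[0, 0, 0], [0, 0, 0], 2]]}}

```text
clock: 22.47
tool_pos: [0.436, 0.3309, 0.0916]
eef_rot: [0.472, 0.526, -0.473, 0.526]
contact_force: [0.6, -0.6, -3.2]
opening: 0.272
```

```bash
python3 -c "
from h import *
from plant import r
plan(r.get_state(),TC-.07*TX+[0,0,.0585],TY)"
```

```text
yaw 6.2 turn [-0.08  0.05  0.02] shift cm [ 3.31 -0.32  0.11] q7 -0.54
yaw 186.2 turn [179.92   0.04  -0.08] shift cm [ 3.31  0.32 -0.11] q7 -0.54
```

Call:
{"api": "drive_tool", "payload": {"deltas": [[[0, 0, 0], [1.2, -0.3, 0.1], 2], [[0, 0, 0], [1.2, 0, 0], 2], [[0, 0, 0], [0.7, 0, 0], 2], [[0, 0, 0], [0.2, 0, 0], 2], [[0, 0, 0], [0.1, 0, 0], 2], [[0, 0, 0], [0, 0, 0], 2]]}}

```text
clock: 22.97
tool_pos: [0.4329, 0.3306, 0.0578]
eef_rot: [0.472, 0.526, -0.472, 0.526]
contact_force: [1.1, 0.3, -3.2]
opening: 0.268
```

Call:
{"api": "drive_tool", "payload": {"deltas": [[[0, 0, 0], [0, 0, 0], 4.5], [[0, 0, 0], [0, 0, 0], 4.5], [[0, 0, 0], [0, 0, 0], 4.5], [[0, 0, 0], [0, 0, 0], 4.5], [[0, 0, 0], [-1.5, 0, 0], 4.5], [[0, 0, 0], [-3, 0, 0], 4.5], [[0, 0, 0], [-4, 0, 0], 4.5], [[0, 0, 0], [-3.5, 0, 0], 4.5], [[0, 0, 0], [0, 0, 0], 4.5], [[0, 0, 0], [0, 0, 0], 4.5]]}}

```text
clock: 23.8
tool_pos: [0.4338, 0.3314, 0.1799]
eef_rot: [0.474, 0.526, -0.47, 0.527]
contact_force: [-0.6, 0.1, -0.6]
opening: 0.511
```

```bash
python3 -c "
from h import *
from plant import r
plan(r.get_state(),[.4801,.1066,.15],YW)"
```

```text
yaw -9.4 turn [15.6  -0.2  -0.22] shift cm [ 2.99  8.24 21.42] q7 -0.54
yaw 170.6 turn [-164.4     0.31   -0.29] shift cm [  2.99  -8.24 -21.42] q7 -0.54
```

Call:
{"api": "drive_tool", "payload": {"deltas": [[[5.2, 0, 0], [0, 0, 0], 5], [[5.2, 0, 0], [0, 0, 0], 5], [[5.2, 0, 0], [0, 1, 2.6], 5], [[0, 0, 0], [0, 1, 2.6], 5], [[0, 0, 0], [0, 1, 2.7], 5], [[0, 0, 0], [0, 1, 2.7], 5], [[0, 0, 0], [0, 1, 2.7], 5], [[0, 0, 0], [0, 1, 2.7], 5], [[0, 0, 0], [0, 1.1, 2.7], 5], [[0, 0, 0], [0, 1.1, 2.7], 5], [[0, 0, 0], [0, 0, 0], 5], [[0, 0, 0], [0, 0, 0], 5]]}}

```text
clock: 24.8
tool_pos: [0.4805, 0.1045, 0.1766]
eef_rot: [-0.539, -0.456, 0.541, -0.456]
contact_force: [-0.4, 1.3, -0.2]
opening: 0.567
```

```bash
python3 -c "
from h import *
from plant import r
plan(r.get_state(),[.4801,.1066,.0775],YW)
st=r.get_state();s=r.snapshot('wrist');t=r.snapshot('top');pickle.dump((st,s),open('w3.pkl','wb'));pickle.dump(t,open('top2.pkl','wb'))
a=cv2.resize(t['color'][170:300,125:305],(560,404));cv2.imwrite('pics/tray.png',a[:,:,::-1])"
```

```text
yaw -9.4 turn [-0.24  0.1   0.12] shift cm [ 9.91 -0.08 -0.2 ] q7 -0.37
yaw 170.6 turn [179.76   0.19  -0.15] shift cm [9.91 0.08 0.2 ] q7 -0.37
```

View pics/tray.png

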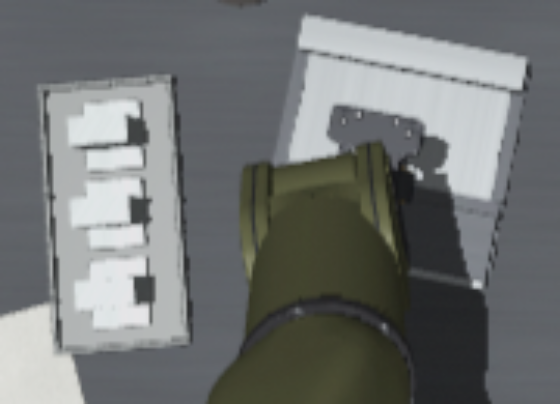

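All three mounts stand upright in the tray, at crop rows ~130, 205 and 290, and the vise is empty. Now closing the jaw.

Call:
{"api": "drive_tool", "payload": {"deltas": [[[-0.2, 0, 0], [2.5, -0.1, -0.2], 5], [[0, 0, 0], [2.5, 0, 0], 5], [[0, 0, 0], [2.5, 0, 0], 5], [[0, 0, 0], [1.5, 0, 0], 5], [[0, 0, 0], [0.9, 0, 0], 5], [[0, 0, 0], [0, 0, 0], 5], [[0, 0, 0], [0, 0, 0], 1], [[0, 0, 0], [0, 0, 0], 1], [[0, 0, 0], [0, 0, 0], 1], [[0, 0, 0], [0, 0, 0], 1], [[0, 0, 0], [0, 0, 0], 1], [[0, 0, 0], [0, 0, 0], 1]], "force": 20}}

```text
clock: 25.9
tool_pos: [0.4806, 0.1089, 0.0793]
eef_rot: [0.539, 0.458, -0.538, 0.458]
contact_force: [1.1, -0.6, 4.2]
opening: 0.153
```

Call:
{"api": "drive_tool", "payload": {"deltas": [[[0, 0, 0], [0, 0.5, 0], 1], [[0, 0, 0], [0, 0.7, 0], 1], [[0, 0, 0], [0, 0.7, 0], 1], [[0, 0, 0], [0, 0.7, 0], 1], [[0, 0, 0], [0, 0.7, 0], 1], [[0, 0, 0], [0, 0.6, 0], 1], [[0, 0, 0], [0, 0.4, 0], 1], [[0, 0, 0], [0, 0.2, 0], 1], [[0, 0, 0], [0, 0.1, 0], 1], [[0, 0, 0], [0, 0, 0], 1], [[0, 0, 0], [0, 0, 0], 1]]}}

```text
clock: 26.82
tool_pos: [0.5247, 0.1013, 0.0793]
eef_rot: [-0.538, -0.459, 0.539, -0.458]
contact_force: [-2.9, 0.9, 7.0]
opening: 0.154
```

Call:
{"api": "drive_tool", "payload": {"deltas": [[[0, 0, 0], [0, 0.1, 0], 1], [[0, 0, 0], [0, 0.1, 0], 1], [[0, 0, 0], [0, 0.1, 0], 1], [[0, 0, 0], [0, 0, 0], 1]]}}

```text
clock: 27.15
tool_pos: [0.5274, 0.1009, 0.0793]
eef_rot: [-0.538, -0.459, 0.539, -0.457]
contact_force: [-3.6, -0.7, 7.1]
opening: 0.157
```

Call:
{"api": "drive_tool", "payload": {"deltas": [[[0, 0, 0], [0, 0.1, 0], 1], [[0, 0, 0], [0, 0.1, 0], 1], [[0, 0, 0], [0, 0, 0], 1]]}}

```text
clock: 27.4
tool_pos: [0.5275, 0.1008, 0.0793]
eef_rot: [-0.537, -0.46, 0.54, -0.457]
contact_force: [-7.2, 0.9, 10.2]
opening: 0.159
```

Call:
{"api": "drive_tool", "payload": {"deltas": [[[0, 0, 0], [0, 0.1, 0], 1], [[0, 0, 0], [0, 0.1, 0], 1], [[0, 0, 0], [0, 0, 0], 1]]}}

```text
clock: 27.65
tool_pos: [0.5275, 0.1008, 0.0792]
eef_rot: [-0.536, -0.461, 0.541, -0.456]
contact_force: [-9.8, 1.2, 13.9]
opening: 0.161
```

Jaw is at its home stop (force rising, no motion). Release and move up, toward the dispenser.

Call:
{"api": "drive_tool", "payload": {"deltas": [[[0, 0, 0], [0, 0, 0], 5], [[0, 0, 0], [0, 0, 0], 5], [[0, 0, 0], [0, 0, 0], 5], [[0, 0, 0], [0, 0, 0], 5], [[0, 0, 0], [-2, 0, 0], 5], [[0, 0, 0], [-3, 0, 0], 5], [[0, 0, 0], [-4, 0, 0], 5], [[0, 0, 0], [-4, 0, 0], 5], [[0, 0, 0], [-4, 0, 0], 5], [[0, 0, 0], [0, 0, 0], 5]]}}

```text
clock: 28.48
tool_pos: [0.5375, 0.1008, 0.2559]
eef_rot: [0.543, 0.456, -0.534, 0.46]
contact_force: [1.0, 0.4, -0.3]
opening: 0.565
```

```bash
python3 -c "
from h import *
from plant import r
plan(r.get_state(),[.58,-.20,.25],0)"
```

```text
yaw 0 turn [-9.25 -0.26 -0.81] shift cm [ 0.59  4.25 30.08] q7 -0.35
yaw 180 turn [170.74  -1.21   0.38] shift cm [  0.59  -4.25 -30.08] q7 -0.35
```

Call:
{"api": "drive_tool", "payload": {"deltas": [[[-4.6, 0, 0], [0, 0, 0], 6], [[-4.6, 0, 0], [0, 0.4, 3], 6], [[0, 0, 0], [0, 0.4, 3], 6], [[0, 0, 0], [0, 0.4, 3], 6], [[0, 0, 0], [0, 0.4, 3], 6], [[0, 0, 0], [0, 0.4, 3], 6], [[0, 0, 0], [0, 0.4, 3], 6], [[0, 0, 0], [0, 0.4, 3], 6], [[0, 0, 0], [0, 0.5, 3], 6], [[0, 0, 0], [0, 0.5, 3], 6], [[0, 0, 0], [0, 0.5, 3], 6], [[0, 0, 0], [0, 0, 0], 6]]}}

```text
clock: 29.48
tool_pos: [0.573, -0.209, 0.2485]
eef_rot: [-0.501, -0.496, 0.504, -0.499]
contact_force: [-0.2, -0.8, -0.5]
opening: 0.681
```

Call:
{"api": "drive_tool", "payload": {"deltas": [[[0, 0, 0], [0, 0, 0], 6], [[0, 0, 0], [0, 0, 0], 6]]}}

```text
clock: 29.65
tool_pos: [0.5733, -0.199, 0.2483]
eef_rot: [0.5, 0.5, -0.5, 0.5]
contact_force: [-0.8, 0.5, 0.3]
opening: 0.683
```

```bash
python3 -c "
from h import *
from plant import r
st=r.get_state();s=r.snapshot('wrist');pickle.dump((st,s),open('w4.pkl','wb'));cv2.imwrite('pics/w4.png',s['color'][:,:,::-1]);print(st['tool_pos'],st['q'])
s=r.snapshot('scene');pickle.dump(s,open('scene1.pkl','wb'))"
```

```text
[ 0.5733 -0.199   0.2483] [ 0.2541  0.6626  0.0083  1.6303 -0.0083  0.8493  0.2665]
```

View pics/w4.png

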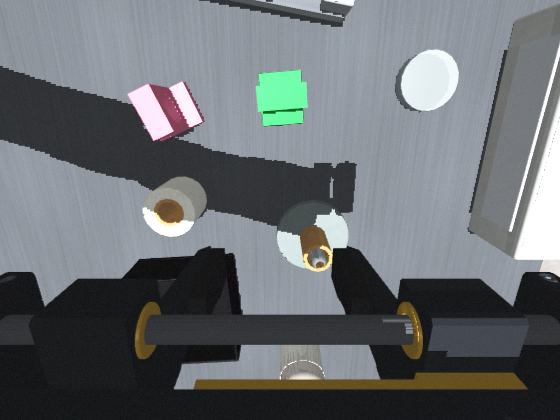

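The wrist view shows the foot disc at about (312,235), the spindle tip and core top at about (318,258), and the roll's top ring at about (168,213).

Run:
```python
from h import *
st,s=load("w4");E=ext(s,st);c=s["color"];hs=cv2.cvtColor(c,cv2.COLOR_RGB2HSV)
def circ(pts,z):
    w=np.array([onz(s,p,z,E)[:2] for p in pts]);A=np.c_[2*w,np.ones(len(w))];x=np.linalg.lstsq(A,(w**2).sum(1),rcond=None)[0]
    return x[:2],np.sqrt(x[2]+x[:2]@x[:2])
# orange mask core
m=((hs[...,1]>100)&(hs[...,0]>8)&(hs[...,0]<25)&(hs[...,2]>60)).astype(np.uint8); m[:215]=0;m[275:]=0;m[:,:295]=0;m[:,340:]=0
k=cv2.findContours(m,cv2.RETR_EXTERNAL,cv2.CHAIN_APPROX_NONE)[0];k=max(k,key=cv2.contourArea)[:,0]
print("core bbox",k.min(0),k.max(0))
low=k[k[:,1]>258]; print("core lower rim fit z.075",circ(low,.075))
print("spindle tip",onz(s,(318.5,258),.09,E))
for v in range(240,276,2): print(v,[tuple(int(a) for a in c[v,u])  for u in (300,318,334)])
# roll outer rim: white paper bright lower edge
g=c.min(2)
for v in range(196,240,4): print(v,[int(x) for x in g[v,138:212:3]])
```

```text
core bbox [300 226] [330 267]
core lower rim fit z.075 (array([ 0.611 , -0.2906]), np.float64(0.004107994018452091))
spindle tip [ 0.6186 -0.2761  0.09  ]
240 [(158, 154, 139), (108, 78, 51), (220, 233, 232)]
242 [(156, 156, 140), (108, 78, 49), (215, 231, 230)]
244 [(209, 226, 226), (113, 83, 54), (217, 232, 231)]
246 [(210, 226, 225), (132, 96, 58), (216, 230, 230)]
248 [(212, 229, 229), (118, 100, 78), (62, 68, 69)]
250 [(220, 233, 233), (110, 117, 117), (16, 21, 19)]
252 [(215, 233, 232), (112, 115, 120), (24, 22, 24)]
254 [(215, 231, 231), (111, 119, 117), (18, 18, 20)]
256 [(217, 230, 230), (94, 100, 102), (19, 21, 22)]
258 [(211, 228, 229), (119, 123, 123), (20, 20, 24)]
260 [(213, 230, 230), (195, 202, 206), (20, 21, 26)]
262 [(218, 231, 231), (111, 83, 53), (21, 19, 20)]
264 [(213, 229, 229), (106, 79, 47), (18, 19, 20)]
266 [(208, 227, 226), (122, 90, 58), (18, 19, 21)]
268 [(146, 152, 160), (236, 203, 146), (20, 21, 23)]
270 [(147, 153, 162), (254, 240, 164), (20, 19, 26)]
272 [(150, 155, 163), (150, 155, 163), (22, 24, 24)]
274 [(149, 156, 166), (145, 151, 160), (19, 20, 
[... 678 characters left out ...]
 54, 54, 90, 154, 156, 154, 130, 125, 62, 148, 149, 146]
220 [145, 148, 149, 255, 255, 255, 255, 173, 110, 55, 57, 55, 54, 51, 65, 218, 211, 152, 155, 127, 147, 142, 149, 151, 147]
224 [144, 152, 152, 173, 255, 255, 255, 255, 241, 171, 166, 171, 174, 226, 255, 255, 255, 255, 254, 145, 144, 146, 150, 151, 144]
228 [144, 155, 149, 154, 152, 255, 255, 255, 255, 255, 255, 255, 255, 255, 255, 255, 255, 255, 148, 146, 150, 143, 149, 149, 149]
232 [150, 150, 148, 152, 149, 153, 159, 255, 255, 255, 255, 255, 255, 255, 255, 255, 145, 146, 150, 147, 150, 139, 150, 143, 144]
236 [150, 153, 152, 155, 154, 150, 151, 152, 147, 153, 213, 244, 206, 146, 148, 148, 145, 151, 153, 146, 148, 144, 149, 148, 151]
```

```bash
cat >> h.py <<'E'
def circ(s,pts,z,E):
    w=np.array([onz(s,p,z,E)[:2] for p in pts]);A=np.c_[2*w,np.ones(len(w))];x=np.linalg.lstsq(A,(w**2).sum(1),rcond=None)[0]
    return x[:2],np.sqrt(x[2]+x[:2]@x[:2])
E
python3 - <<'E'
from h import *
st,s=load("w4");E=ext(s,st);c=s["color"].astype(int)
m=((c[...,1]-c[...,0]>10)&(c.min(2)>180)).astype(np.uint8);m[:190]=0;m[280:]=0;m[:,:265]=0;m[:,355:]=0
k=max(cv2.findContours(m,cv2.RETR_EXTERNAL,cv2.CHAIN_APPROX_NONE)[0],key=cv2.contourArea)[:,0]
def outer(pts):   # outermost points per column/row: left side & bottom-left & right side above the finger
    L=[(k[k[:,1]==v,0].min(),v) for v in range(228,268) if (k[:,1]==v).any()]
    Rr=[(k[k[:,1]==v,0].max(),v) for v in range(218,243) if (k[:,1]==v).any()]
    B=[(u,k[k[:,0]==u,1].max()) for u in range(290,306) if (k[:,0]==u).any()]
    return L+Rr+B
P=outer(k);print("foot z.015",circ(s,P,.015,E),len(P),P[::8])
# core top rim: row-wise extents from non-foot inside, rows 255..270
Q=[]
for v in range(252,271):
    row=(np.abs(c[v,296:345]-c[v,296:345].mean(1,keepdims=True)).max(1)>12)
    pass
print([(v,''.join('#' if (c[v,u,1]-c[v,u,0]>8 and c[v,u].min()>150) else '.' for u in range(292,345))) for v in range(246,274,3)])
g=c.min(2)
m=(g>235).astype(np.uint8);m[:180]=0;m[245:]=0;m[:,:130]=0;m[:,215:]=0
k=max(cv2.findContours(m,cv2.RETR_EXTERNAL,cv2.CHAIN_APPROX_NONE)[0],key=cv2.contourArea)[:,0]
B=[(u,k[k[:,0]==u,1].max()) for u in range(k[:,0].min()+1,k[:,0].max())]
print("roll z.06",circ(s,B,.06,E),"top cam said .4443,-.2329")
sh=s["color"][190:245,130:215]
mm=(cv2.cvtColor(s["color"],cv2.COLOR_RGB2HSV)[...,1]>100).astype(np.uint8);mm[:190]=0;mm[245:]=0;mm[:,:130]=0;mm[:,215:]=0
print(blobs(mm,50))
E
```

```text
foot z.015 (array([ 0.6531, -0.2803]), np.float64(0.01808745933558674)) 49 [(np.int32(322), 228), (np.int32(326), 236), (np.int32(329), 244), (np.int32(342), 218), (np.int32(346), 226), (np.int32(347), 234), (np.int32(347), 242)]
[(246, '#########.............................###############'), (249, '##########.............................##............'), (252, '##########..............................#............'), (255, '###########..........................................'), (258, '###########................#.........................'), (261, '###########...........#.......#......................'), (264, '.###########.........................................'), (267, '........######........................#..............'), (270, '...................................#.................'), (273, '.................#................###................')]
roll z.06 (array([ 0.4443, -0.2315]), np.float64(0.030464572063874627)) top cam said .4443,-.2329
[(array([168., 211.]), (24.0, 28.0), 90.0, 501.5)]
```

Run:
```python
from h import *
st,s=load("w4");E=ext(s,st);c=s["color"].astype(int)
m=((c[...,1]-c[...,0]>10)&(c.min(2)>180));m[:190]=0;m[280:]=0;m[:,:265]=0;m[:,355:]=0
m=cv2.morphologyEx(m.astype(np.uint8),cv2.MORPH_OPEN,np.ones((3,3)))
ys,xs=np.nonzero(m)
L=[(xs[ys==v].min(),v) for v in range(232,266)];Rr=[(xs[ys==v].max()+1,v) for v in range(216,243)]
B=[(u,ys[xs==u].max()+1) for u in range(288,304)]
for P in (L+Rr,L+Rr+B): print("foot",circ(s,P,.015,E))
t=load("top0");c=t["color"].astype(int)
m=((c[...,1]-c[...,0]>6)&(c.min(2)>90)&(c.max(2)<200));m[:178]=0;m[225:]=0;m[:,:365]=0;m[:,412:]=0
for b in blobs(cv2.morphologyEx(m.astype(np.uint8),cv2.MORPH_OPEN,np.ones((3,3))),300): print("top foot",*b,onz(t,b[0],.015))
C=np.r_[.6145,-.279,.075]
for p in ([.6145,-.279,.09],[.6186,-.2761,.09]): print(proj(s,p,E),proj(t,p))
```

```text
foot (array([ 0.6226, -0.2873]), np.float64(0.04805733270130728))
foot (array([ 0.6226, -0.2877]), np.float64(0.048121380637201054))
top foot [387.5 201.5] (35.0, 35.0) 90.0 959.5 [ 0.6195 -0.2841  0.015 ]
[314.7421 260.2913] [391.407  200.1475]
[318.4773 258.0022] [390.3146 198.5784]
```

Foot and tip estimates disagree by ~8 mm, so I'll centre the camera over the spindle and remeasure.

Call:
{"api": "drive_tool", "payload": {"deltas": [[[0, 0, 0], [0, 2.3, 2.5], 6], [[0, 0, 0], [0, 2.3, 2.3], 6], [[0, 0, 0], [0, 0, 0], 6], [[0, 0, 0], [0, 0, 0], 6], [[0, 0, 0], [0, 0, 0], 6]]}}

```text
clock: 30.17
tool_pos: [0.6191, -0.246, 0.2484]
eef_rot: [0.5, 0.501, -0.499, 0.5]
contact_force: [-0.1, 1.1, -0.0]
opening: 0.683
```

```bash
python3 -c "
from h import *
from plant import r
st=r.get_state();s=r.snapshot('wrist');pickle.dump((st,s),open('w5.pkl','wb'));print(st['tool_pos'])
cv2.imwrite('pics/w5.png',cv2.resize(s['color'][120:270,190:370,::-1],None,fx=4,fy=4,interpolation=cv2.INTER_CUBIC))"
```

```text
[ 0.6191 -0.246   0.2484]
```

View pics/w5.png

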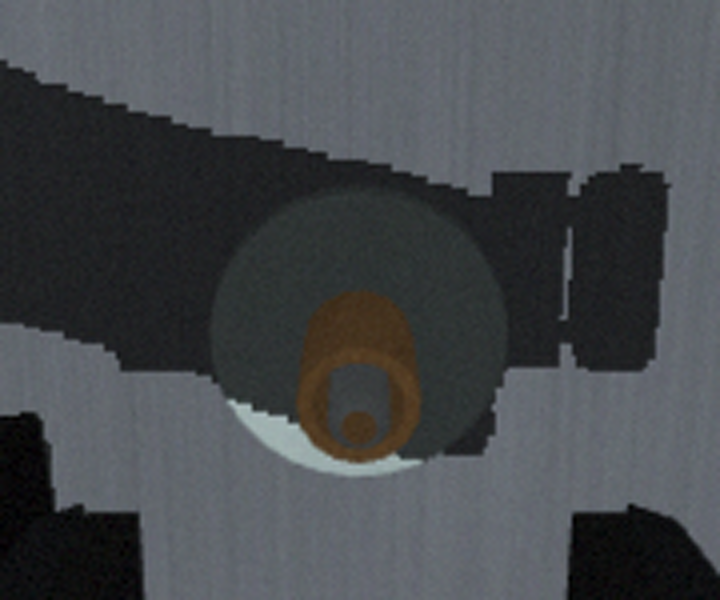

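The view is clear. In crop pixels the foot disc is centred at (359.5,332), the core top ring at (359,405) and the spindle tip at (359,428).

Run:
```python
from h import *
from plant import r
st,s=load("w5");E=ext(s,st);q=lambda u,v:(190+(u-1.5)/4,120+(v-1.5)/4)
W=lambda u,v,z:onz(s,q(u,v),z,E)
print("foot L,R,B",W(211,332,.015),W(508,332,.015),W(359.5,477,.015))
print(circ(s,[q(211,332),q(508,332),q(359.5,477),q(255,437),q(232,402)],.015,E))
print("core ring L R B T",W(297,405,.075),W(421,405,.075),W(359,464,.075),W(359,347,.075))
print("tip",W(359,428,.09))
plan(st,[.6195,-.284,.06],0)
```

```text
foot L,R,B [ 0.5714 -0.2816  0.015 ] [ 0.6699 -0.2815  0.015 ] [ 0.6207 -0.3343  0.015 ]
(array([ 0.6208, -0.285 ]), np.float64(0.049212025897729814))
core ring L R B T [ 0.6027 -0.284   0.075 ] [ 0.6379 -0.2839  0.075 ] [ 0.6203 -0.3022  0.075 ] [ 0.6202 -0.2666  0.075 ]
tip [ 0.6202 -0.2848  0.09  ]
yaw 0 turn [ 0.11 -0.09  0.05] shift cm [18.84  0.04  3.8 ] q7 0.32
yaw 180 turn [-179.89   -0.08   -0.14] shift cm [18.84 -0.04 -3.8 ] q7 0.32
```

Call:
{"api": "drive_tool", "payload": {"deltas": [[[0, 0, 0], [0, 0.1, 2], 6.5], [[0, 0, 0], [2, 0, 1.86], 6.5], [[0, 0, 0], [3, 0, 0], 6.5], [[0, 0, 0], [2, 0, 0], 6.5], [[0, 0, 0], [1.5, 0, 0], 6.5], [[0, 0, 0], [0, 0, 0], 6.5], [[0, 0, 0], [0, 0, 0], 6.5], [[0, 0, 0], [0, 0, 0], 6.5]]}}

```text
clock: 30.88
tool_pos: [0.621, -0.2859, 0.1651]
eef_rot: [0.5, 0.5, -0.499, 0.501]
contact_force: [0.6, -0.3, 0.7]
opening: 0.737
```

```bash
python3 -c "
from h import *
from plant import r
plan(r.get_state(),[.6203,-.2846,.052],0)"
```

```text
yaw 0 turn [ 0.06  0.02 -0.1 ] shift cm [11.31 -0.07 -0.13] q7 0.37
yaw 180 turn [-179.94    0.16    0.03] shift cm [11.31  0.07  0.13] q7 0.37
```

Call:
{"api": "drive_tool", "payload": {"deltas": [[[0, 0, 0], [2.5, -0.1, -0.1], 6.5], [[0, 0, 0], [2.5, 0, 0], 6.5], [[0, 0, 0], [2.5, 0, 0], 6.5], [[0, 0, 0], [2, 0, 0], 6.5], [[0, 0, 0], [1.3, 0, 0], 6.5], [[0, 0, 0], [0.5, 0, 0], 6.5], [[0, 0, 0], [0, 0, 0], 6.5], [[0, 0, 0], [0, 0, 0], 6.5]]}}

```text
clock: 31.55
tool_pos: [0.6203, -0.2859, 0.0521]
eef_rot: [0.5, 0.499, -0.5, 0.501]
contact_force: [0.1, -0.1, 1.4]
opening: 0.74
```

Call:
{"api": "drive_tool", "payload": {"deltas": [[[0, 0, 0], [0, 0, 0], 3], [[0, 0, 0], [0, 0, 0], 3], [[0, 0, 0], [0, 0, 0], 3], [[0, 0, 0], [0, 0, 0], 3], [[0, 0, 0], [0, 0, 0], 3], [[0, 0, 0], [0, 0, 0], 3]], "force": 10}}

```text
clock: 32.05
tool_pos: [0.6197, -0.2856, 0.0513]
eef_rot: [0.5, 0.5, -0.5, 0.5]
contact_force: [-1.7, -0.0, 3.0]
opening: 0.411
```

Call:
{"api": "drive_tool", "payload": {"deltas": [[[0, 0, 0], [-1, 0, 0], 3], [[0, 0, 0], [-2, 0, 0], 3], [[0, 0, 0], [-3, 0, 0], 3], [[0, 0, 0], [-3, 0, 0], 3], [[0, 0, 0], [-3, 0, 0], 3], [[0, 0, 0], [-3, 0, 0], 3], [[0, 0, 0], [-1, 0, 0], 3], [[0, 0, 0], [0, 0, 0], 3], [[0, 0, 0], [0, 0, 0], 3]]}}

```text
clock: 32.8
tool_pos: [0.619, -0.2853, 0.2104]
eef_rot: [0.5, 0.5, -0.5, 0.5]
contact_force: [0.3, 0.3, -1.0]
opening: 0.407
```

```bash
python3 -c "
from h import *
from plant import r
print(r.get_state()['opening'])
plan(r.get_state(),[.442,-.386,.20],0)"
```

```text
0.40710462066344794
yaw 0 turn [ 0.01 -0.02  0.02] shift cm [  1.04 -17.7   10.07] q7 0.37
yaw 180 turn [-179.99   -0.04   -0.02] shift cm [  1.04  17.7  -10.07] q7 0.37
```

Call:
{"api": "drive_tool", "payload": {"deltas": [[[0, 0, 0], [0, -2.5, 1.4], 3], [[0, 0, 0], [0, -2.5, 1.4], 3], [[0, 0, 0], [0, -2.5, 1.5], 3], [[0, 0, 0], [0, -2.5, 1.5], 3], [[0, 0, 0], [0, -2.5, 1.4], 3], [[0, 0, 0], [0, -2.6, 1.4], 3], [[0, 0, 0], [0, -2.6, 1.4], 3], [[0, 0, 0], [0, 0, 0], 3], [[0, 0, 0], [0, 0, 0], 3], [[0, 0, 0], [0, 0, 0], 3]]}}

```text
clock: 33.63
tool_pos: [0.4423, -0.3844, 0.2092]
eef_rot: [0.5, 0.501, -0.5, 0.499]
contact_force: [0.8, 0.2, -0.8]
opening: 0.41
```

Call:
{"api": "drive_tool", "payload": {"deltas": [[[0, 0, 0], [2, 0, 0], 3], [[0, 0, 0], [3, 0, 0], 3], [[0, 0, 0], [3, 0, 0], 3], [[0, 0, 0], [3, 0, 0], 3], [[0, 0, 0], [2.5, 0, 0], 3], [[0, 0, 0], [1.5, 0, 0], 3], [[0, 0, 0], [0.7, 0, 0], 3], [[0, 0, 0], [0, 0, 0], 3], [[0, 0, 0], [0, 0, 0], 3]]}}

```text
clock: 34.38
tool_pos: [0.4433, -0.3848, 0.0536]
eef_rot: [0.5, 0.5, -0.499, 0.5]
contact_force: [0.1, -0.1, -0.9]
opening: 0.412
```

Call:
{"api": "drive_tool", "payload": {"deltas": [[[0, 0, 0], [0.6, 0, 0], 3], [[0, 0, 0], [0.5, 0, 0], 3], [[0, 0, 0], [0, 0, 0], 3], [[0, 0, 0], [0, 0, 0], 6], [[0, 0, 0], [0, 0, 0], 6], [[0, 0, 0], [0, 0, 0], 6], [[0, 0, 0], [0, 0, 0], 6], [[0, 0, 0], [-2, 0, 0], 6], [[0, 0, 0], [-3, 0, 0], 6], [[0, 0, 0], [-4, 0, 0], 6], [[0, 0, 0], [-4, 0, 0], 6], [[0, 0, 0], [-4, 0, 0], 6]]}}

```text
clock: 35.38
tool_pos: [0.4419, -0.3852, 0.2145]
eef_rot: [0.5, 0.5, -0.5, 0.5]
contact_force: [-0.1, -0.7, 0.2]
opening: 0.684
```

Call:
{"api": "drive_tool", "payload": {"deltas": [[[0, 0, 0], [-3, 0, 0], 8.8], [[0, 0, 0], [0, 0, -3], 8.8], [[0, 0, 0], [0, 0, -3], 8.8], [[0, 0, 0], [0, 0, -3], 8.8], [[0, 0, 0], [0, 0, -3], 8.8], [[0, 0, 0], [0, 0, -3], 8.8], [[0, 0, 0], [0, 0, -2.5], 8.8], [[0, 0, 0], [0, 0, -1.5], 8.8], [[0, 0, 0], [0, 0, 0], 8.8], [[0, 0, 0], [0, 0, 0], 8.8], [[0, 0, 0], [0, 0, 0], 8.8]]}}

```text
clock: 36.3
tool_pos: [0.4423, -0.1969, 0.2429]
eef_rot: [-0.5, -0.499, 0.5, -0.5]
contact_force: [-0.1, -0.3, 0.5]
opening: 1.002
```

```bash
python3 -c "
from h import *
from plant import r
st=r.get_state();s=r.snapshot('wrist');pickle.dump((st,s),open('w6.pkl','wb'));print(st['tool_pos'])
cv2.imwrite('pics/w6.png',s['color'][:,:,::-1])"
```

```text
[ 0.4423 -0.1969  0.2429]
```

View pics/w6.png

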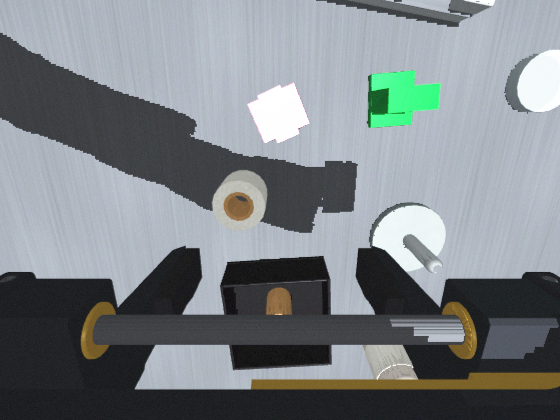

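The core is in the bin at (279,300), the spindle is bare, and the roll's top ring is near (239,205). Next I measure the roll; it may have been knocked.

Run:
```python
from h import *
from plant import r
st,s=load("w6");E=ext(s,st);c=s["color"]
mm=(cv2.cvtColor(c,cv2.COLOR_RGB2HSV)[...,1]>100).astype(np.uint8);mm[:170]=0;mm[240:]=0;mm[:,:205]=0;mm[:,275:]=0
k=max(cv2.findContours(mm,cv2.RETR_EXTERNAL,cv2.CHAIN_APPROX_NONE)[0],key=cv2.contourArea)[:,0]
print("bore/core ring",circ(s,k,.06,E),k.min(0),k.max(0))
g=c.astype(int);
for v in range(180,234,6): print(v,[int(x) for x in g[v,206:272:3].min(1)])
m=(c.min(2)>200)
print([(u,int(c[215:235,u].min(1).argmax()+215)) for u in (230,240)],[int(x) for x in c[210:236,239].min(1)])
```

```text
bore/core ring (array([ 0.3962, -0.2208]), np.float64(0.016405461795576115)) [224 192] [253 220]
180 [66, 62, 61, 65, 65, 65, 143, 162, 161, 157, 162, 168, 159, 159, 157, 157, 156, 155, 155, 110, 64, 61]
186 [63, 60, 63, 64, 73, 175, 191, 182, 182, 185, 179, 182, 185, 185, 179, 176, 166, 157, 158, 153, 101, 62]
192 [64, 62, 61, 115, 183, 183, 186, 184, 181, 168, 77, 96, 156, 182, 184, 185, 183, 188, 173, 157, 147, 62]
198 [66, 61, 83, 188, 189, 181, 180, 73, 67, 62, 60, 63, 65, 68, 67, 187, 185, 187, 192, 174, 146, 58]
204 [64, 59, 154, 192, 186, 189, 72, 71, 60, 61, 60, 64, 61, 56, 65, 71, 187, 189, 189, 189, 82, 64]
210 [181, 168, 110, 186, 181, 178, 135, 77, 61, 66, 64, 69, 61, 64, 64, 75, 186, 191, 184, 188, 63, 65]
216 [175, 173, 181, 180, 175, 183, 184, 177, 73, 70, 66, 66, 64, 68, 71, 185, 186, 182, 186, 126, 61, 63]
222 [175, 173, 180, 180, 184, 188, 180, 175, 183, 187, 187, 190, 186, 186, 184, 188, 184, 187, 177, 161, 80, 62]
228 [175, 178, 177, 179, 179, 180, 183, 179, 182, 185, 181, 179, 188, 184, 184, 181, 179, 176, 178, 169, 179, 178]
[(230, 220), (240, 221)] [69, 65, 64, 66, 60, 61, 66, 72, 73, 79, 116, 190, 190, 191, 183, 183, 185, 183, 179, 179, 184, 185, 182, 186, 184, 182]
```

The roll was knocked about 5 cm, to (0.396, -0.221). I'll take the same relative viewpoint as for the spindle and remeasure, so that systematic error cancels.

Call:
{"api": "drive_tool", "payload": {"deltas": [[[0, 0, 0], [0, -2.3, -0.8], 8.8], [[0, 0, 0], [0, -2.3, -0.7], 8.8], [[0, 0, 0], [0, 0, 0], 8.8], [[0, 0, 0], [0, 0, 0], 8.8], [[0, 0, 0], [0, 0, 0], 8.8]]}}

```text
clock: 36.77
tool_pos: [0.3973, -0.1818, 0.2429]
eef_rot: [0.501, 0.499, -0.5, 0.5]
contact_force: [0.8, 0.0, 0.1]
opening: 0.999
```

Run:
```python
from h import *
from plant import r
st=r.get_state();s=r.snapshot('wrist');E=ext(s,st);c=s["color"];pickle.dump((st,s),open('w7.pkl','wb'))
u0,v0=proj(s,[.396,-.221,.06],E).astype(int);print(u0,v0,st["tool_pos"])
mm=(cv2.cvtColor(c,cv2.COLOR_RGB2HSV)[...,1]>100).astype(np.uint8);z=np.zeros_like(mm);z[v0-30:v0+30,u0-30:u0+30]=1;mm*=z
k=max(cv2.findContours(mm,cv2.RETR_EXTERNAL,cv2.CHAIN_APPROX_NONE)[0],key=cv2.contourArea)[:,0]
print("ring",circ(s,k,.06,E),k.min(0),k.max(0))
cv2.imwrite('pics/w7.png',cv2.resize(c[v0-60:v0+60,u0-70:u0+70,::-1],None,fx=4,fy=4,interpolation=cv2.INTER_CUBIC))
plan(st,[.396,-.221,.032],0)
```

```text
276 218 [ 0.3973 -0.1818  0.2429]
ring (array([ 0.3962, -0.2209]), np.float64(0.016390619234377592)) [263 205] [291 231]
yaw 0 turn [-0.1   0.05 -0.1 ] shift cm [21.09 -0.13  3.92] q7 0.31
yaw 180 turn [179.9   -0.16  -0.07] shift cm [21.09  0.13 -3.92] q7 0.31
```

View pics/w7.png

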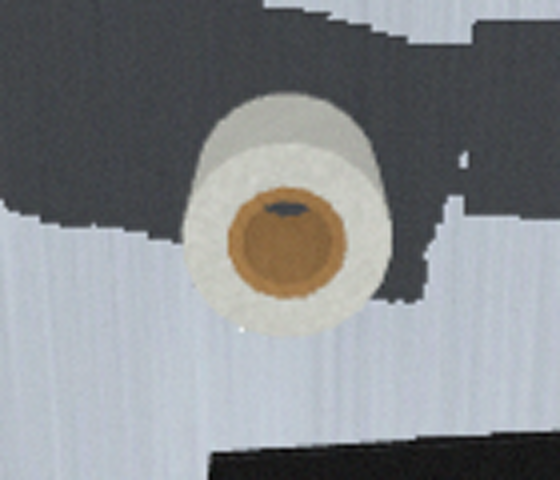

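Call:
{"api": "drive_tool", "payload": {"deltas": [[[0, 0, 0], [0, -0.1, 2], 8.8], [[0, 0, 0], [2, 0, 1.9], 8.8], [[0, 0, 0], [3, 0, 0], 8.8], [[0, 0, 0], [3, 0, 0], 8.8], [[0, 0, 0], [2, 0, 0], 8.8], [[0, 0, 0], [0, 0, 0], 8.8], [[0, 0, 0], [0, 0, 0], 8.8], [[0, 0, 0], [0, 0, 0], 8.8]]}}

```text
clock: 37.48
tool_pos: [0.3964, -0.2201, 0.1434]
eef_rot: [0.5, 0.499, -0.5, 0.501]
contact_force: [-0.3, -0.4, 0.3]
opening: 1.0
```

```bash
python3 -c "
from h import *
from plant import r
plan(r.get_state(),[.3962,-.2209,.032],0)"
```

```text
yaw 0 turn [-0.01  0.04 -0.09] shift cm [11.14 -0.02  0.08] q7 0.38
yaw 180 turn [179.99  -0.15  -0.07] shift cm [11.14  0.02 -0.08] q7 0.38
```

Call:
{"api": "drive_tool", "payload": {"deltas": [[[0, 0, 0], [2.5, 0, 0.1], 8.8], [[0, 0, 0], [2.5, 0, 0], 8.8], [[0, 0, 0], [2.5, 0, 0], 8.8], [[0, 0, 0], [2, 0, 0], 8.8], [[0, 0, 0], [1.1, 0, 0], 8.8], [[0, 0, 0], [0.5, 0, 0], 8.8], [[0, 0, 0], [0, 0, 0], 8.8], [[0, 0, 0], [0, 0, 0], 8.8], [[0, 0, 0], [0, 0, 0], 8.8]]}}

```text
clock: 38.23
tool_pos: [0.3993, -0.2227, 0.0357]
eef_rot: [0.5, 0.501, -0.5, 0.499]
contact_force: [-0.2, -0.3, -0.0]
opening: 0.997
```

Call:
{"api": "drive_tool", "payload": {"deltas": [[[0, 0, 0], [0, 0, 0], 5.5], [[0, 0, 0], [0, 0, 0], 5.5], [[0, 0, 0], [0, 0, 0], 5.5], [[0, 0, 0], [0, 0, 0], 5.5], [[0, 0, 0], [0, 0, 0], 5.5], [[0, 0, 0], [0, 0, 0], 5.5]], "force": 25}}

```text
clock: 38.73
tool_pos: [0.3974, -0.2221, 0.0348]
eef_rot: [0.499, 0.503, -0.501, 0.497]
contact_force: [-2.2, -0.0, 5.0]
opening: 0.7
```

Call:
{"api": "drive_tool", "payload": {"deltas": [[[0, 0, 0], [-1, 0, 0], 5.5], [[0, 0, 0], [-2, 0, 0], 5.5], [[0, 0, 0], [-3, 0, 0], 5.5], [[0, 0, 0], [-3, 0, 0], 5.5], [[0, 0, 0], [-3, 0, 0], 5.5], [[0, 0, 0], [-3, 0, 0], 5.5], [[0, 0, 0], [-1, 0, 0], 5.5], [[0, 0, 0], [0, 0, 0], 5.5], [[0, 0, 0], [0, 0, 0], 5.5], [[0, 0, 0], [0, 0, 0], 5.5]]}}

```text
clock: 39.57
tool_pos: [0.3987, -0.2224, 0.1938]
eef_rot: [0.499, 0.503, -0.501, 0.497]
contact_force: [-0.6, 0.3, -3.3]
opening: 0.7
```

```bash
python3 -c "
from h import *
from plant import r
st=r.get_state();s=r.snapshot('wrist');pickle.dump((st,s),open('w8.pkl','wb'));cv2.imwrite('pics/w8.png',s['color'][:,:,::-1])
plan(r.get_state(),[.6203,-.2846,.185],0)"
```

```text
yaw 0 turn [ 0.01 -0.25  0.46] shift cm [ 0.85 22.18  6.23] q7 0.29
yaw 180 turn [-179.98   -0.73   -0.4 ] shift cm [  0.85 -22.18  -6.23] q7 0.29
```

View pics/w8.png

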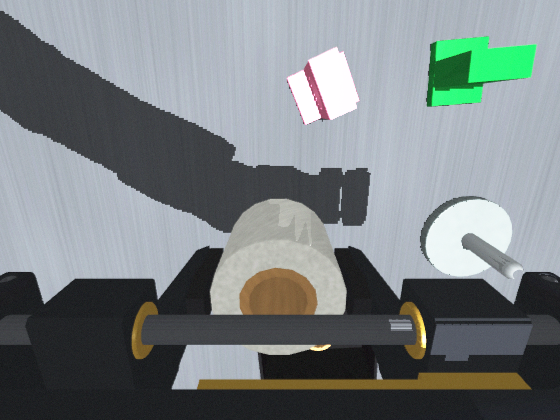

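The roll is held with the bore visible at about (279,292). I'll fit it in the hand.

Run:
```python
from h import *
st,s=load("w8");E=ext(s,st);c=s["color"]
h=cv2.cvtColor(c,cv2.COLOR_RGB2HSV)
mm=(h[...,1]>100).astype(np.uint8);mm[:255]=0;mm[312:]=0;mm[:,:232]=0;mm[:,326:]=0
ys,xs=np.nonzero(cv2.morphologyEx(mm,cv2.MORPH_OPEN,np.ones((3,3))))
P=[(xs[ys==v].min(),v) for v in range(272,310)]+[(xs[ys==v].max()+1,v) for v in range(272,310)]
z=st["tool_pos"][2]+.0252
ctr,rad=circ(s,P,z,E);print(ctr-st["tool_pos"][:2],rad, st["tool_pos"], P[::9])
```

```text
[0.0001 0.0012] 0.01723384124608108 [ 0.3987 -0.2224  0.1938] [(np.int64(259), 272), (np.int64(246), 281), (np.int64(242), 290), (np.int64(240), 299), (np.int64(240), 308), (np.int64(307), 279), (np.int64(314), 288), (np.int64(316), 297), (np.int64(316), 306)]
```

Call:
{"api": "drive_tool", "payload": {"deltas": [[[0, -0.2, 0.4], [0, 2.4, 0.7], 5.5], [[0, 0, 0], [0, 2.8, 0.8], 5.5], [[0, 0, 0], [0, 2.8, 0.8], 5.5], [[0, 0, 0], [0, 2.8, 0.8], 5.5], [[0, 0, 0], [0, 2.8, 0.8], 5.5], [[0, 0, 0], [0, 2.8, 0.8], 5.5], [[0, 0, 0], [0, 2.8, 0.8], 5.5], [[0, 0, 0], [0, 2.9, 0.8], 5.5], [[0, 0, 0], [0, 0, 0], 5.5], [[0, 0, 0], [0, 0, 0], 5.5], [[0, 0, 0], [0, 0, 0], 5.5]]}}

```text
clock: 40.53
tool_pos: [0.6185, -0.2851, 0.1924]
eef_rot: [0.499, 0.501, -0.5, 0.499]
contact_force: [-0.8, 0.9, -3.2]
opening: 0.703
```

```bash
python3 -c "
from h import *
from plant import r
plan(r.get_state(),[.6202,-.2858,.135],0)"
```

```text
yaw 0 turn [ 0.02 -0.07  0.2 ] shift cm [5.74 0.17 0.07] q7 0.3
yaw 180 turn [-179.98   -0.31   -0.12] shift cm [ 5.74 -0.17 -0.07] q7 0.3
```

Call:
{"api": "drive_tool", "payload": {"deltas": [[[0, 0, 0.2], [2, 0.2, 0.1], 5.5], [[0, 0, 0], [2, 0, 0], 5.5], [[0, 0, 0], [1.7, 0, 0], 5.5], [[0, 0, 0], [0, 0, 0], 5.5], [[0, 0, 0], [0, 0, 0], 5.5], [[0, 0, 0], [0, 0, 0], 5.5]]}}

```text
clock: 41.03
tool_pos: [0.6224, -0.287, 0.1385]
eef_rot: [0.501, 0.499, -0.499, 0.501]
contact_force: [0.5, 0.6, -2.9]
opening: 0.701
```

```bash
python3 -c "
from h import *
from plant import r
plan(r.get_state(),[.6202,-.2858,.05],0)"
```

```text
yaw 0 turn [-0.01  0.03 -0.3 ] shift cm [ 8.85 -0.22 -0.12] q7 0.29
yaw 180 turn [179.99  -0.47  -0.05] shift cm [8.85 0.22 0.12] q7 0.29
```

Call:
{"api": "drive_tool", "payload": {"deltas": [[[0, 0, -0.2], [0, -0.2, -0.1], 5.5], [[0, 0, 0], [0, 0, 0], 5.5], [[0, 0, 0], [0, 0, 0], 5.5], [[0, 0, 0], [0, 0, 0], 5.5]]}}

```text
clock: 41.37
tool_pos: [0.6208, -0.2858, 0.1384]
eef_rot: [0.5, 0.499, -0.5, 0.501]
contact_force: [-0.8, -0.4, -2.0]
opening: 0.701
```

```bash
python3 -c "
from h import *
from plant import r
plan(r.get_state(),[.6202,-.2858,.05],0)"
```

```text
yaw 0 turn [ 0.01  0.03 -0.13] shift cm [ 8.84 -0.06 -0.  ] q7 0.29
yaw 180 turn [-179.99    0.2     0.05] shift cm [8.84 0.06 0.  ] q7 0.29
```

Aligned within 1 mm. Lower in stages and watch the force.

Call:
{"api": "drive_tool", "payload": {"deltas": [[[0, 0, 0], [0.6, 0, 0], 5.5], [[0, 0, 0], [0.6, 0, 0], 5.5], [[0, 0, 0], [0.6, 0, 0], 5.5], [[0, 0, 0], [0.6, 0, 0], 5.5], [[0, 0, 0], [0, 0, 0], 5.5]]}}

```text
clock: 41.78
tool_pos: [0.6194, -0.2852, 0.1115]
eef_rot: [0.5, 0.501, -0.5, 0.499]
contact_force: [-0.3, -0.1, -2.9]
opening: 0.701
```

Call:
{"api": "drive_tool", "payload": {"deltas": [[[0, 0, 0], [1, 0, 0], 5.5], [[0, 0, 0], [1, 0, 0], 5.5], [[0, 0, 0], [1, 0, 0], 5.5], [[0, 0, 0], [1, 0, 0], 5.5], [[0, 0, 0], [0.8, 0, 0], 5.5], [[0, 0, 0], [0.5, 0, 0], 5.5], [[0, 0, 0], [0, 0, 0], 5.5], [[0, 0, 0], [0, 0, 0], 5.5]]}}

```text
clock: 42.45
tool_pos: [0.6205, -0.2858, 0.0603]
eef_rot: [0.5, 0.5, -0.5, 0.5]
contact_force: [0.0, 0.4, -2.5]
opening: 0.7
```

Call:
{"api": "drive_tool", "payload": {"deltas": [[[0, 0, 0], [0.6, 0, 0], 5.5], [[0, 0, 0], [0.3, 0, 0], 5.5], [[0, 0, 0], [0.1, 0, 0], 5.5], [[0, 0, 0], [0, 0, 0], 5.5], [[0, 0, 0], [0, 0, 0], 5.5]]}}

```text
clock: 42.87
tool_pos: [0.6207, -0.2858, 0.0507]
eef_rot: [0.5, 0.5, -0.5, 0.5]
contact_force: [0.3, -0.4, -3.3]
opening: 0.696
```

Call:
{"api": "drive_tool", "payload": {"deltas": [[[0, 0, 0], [0, 0, 0], 8.8], [[0, 0, 0], [0, 0, 0], 8.8], [[0, 0, 0], [0, 0, 0], 8.8], [[0, 0, 0], [0, 0, 0], 8.8], [[0, 0, 0], [0, 0, 0], 8.8]]}}

```text
clock: 43.28
tool_pos: [0.6209, -0.2859, 0.051]
eef_rot: [0.5, 0.499, -0.5, 0.501]
contact_force: [0.2, 0.6, 0.3]
opening: 0.993
```

Call:
{"api": "drive_tool", "payload": {"deltas": [[[0, 0, 0], [-2, 0, 0], 8.8], [[0, 0, 0], [-3, 0, 0], 8.8], [[0, 0, 0], [-3, 0, 0], 8.8], [[0, 0, 0], [-3, 0, 0], 8.8], [[0, 0, 0], [-3, 0, 0], 8.8], [[0, 0, 0], [-3, 0, 0], 8.8], [[0, 0, 0], [0, -4, -2], 8.8], [[0, 0, 0], [0, -4, -2], 8.8], [[0, 0, 0], [0, -4, -2], 8.8], [[0, 0, 0], [0, -4, -2], 8.8], [[0, 0, 0], [0, 0, 0], 8.8], [[0, 0, 0], [0, 0, 0], 8.8]]}}

```text
clock: 44.28
tool_pos: [0.4679, -0.2099, 0.2205]
eef_rot: [0.499, 0.501, -0.5, 0.499]
contact_force: [0.1, -0.1, -0.4]
opening: 1.0
```

```bash
python3 -c "
from h import *
from plant import r
t=r.snapshot('top')['color'];s=r.snapshot('scene')['color'];im=np.zeros((600,800,3),np.uint8)
im[:300,:400]=cv2.resize(t,(400,300))
im[:300,400:]=cv2.resize(t[165:300,310:490],(400,300))
im[300:,:400]=cv2.resize(s[130:290,220:433],(400,300));im[300:,400:]=cv2.resize(s[230:380,100:300],(400,300))
cv2.imwrite('pics/end.png',im[:,:,::-1])"
```

```text
(no output)
```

View pics/end.png

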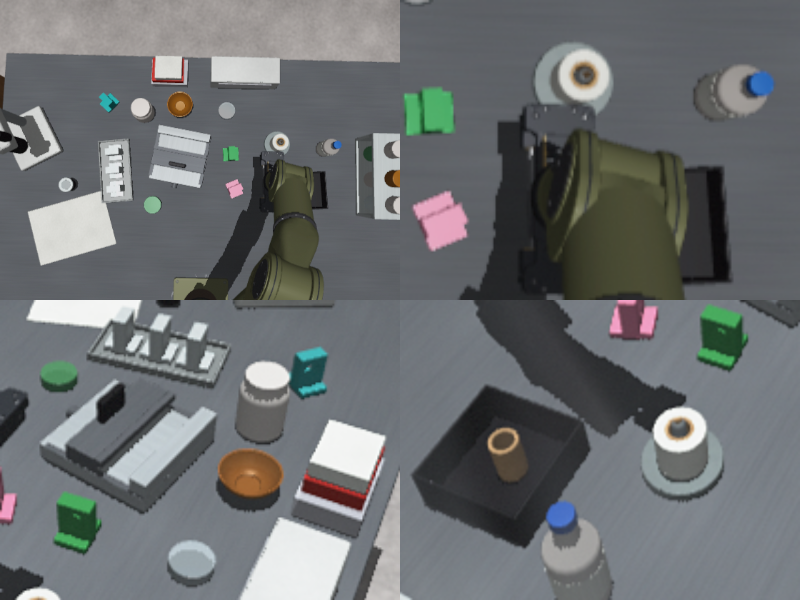

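Run:
```python
from h import *
from plant import r
a=load("scene0");b=r.snapshot("scene")
for s in(a,b):
    m=(s["color"].max(2)<45);q=np.zeros_like(m);q[170:200,265:292]=1
    print([ (x[0],x[1],x[3]) for x in blobs(m&q,20)])
print(proj(a,O-.076*EX+[0,0,.08]),proj(a,O-.081*EX+[0,0,.08]))
ys=slice(175,225);w=[s["color"][185:225,255:330].astype(np.float32).mean(2) for s in (a,b)]
```

```text
[(array([278.5, 185. ]), (10.442001342773438, 21.636579513549805), 155.5)]
[(array([278.853 , 184.9118]), (10.738058090209961, 20.933788299560547), 157.5)]
[278.8101 183.997 ] [277.4518 183.3498]
```

```bash
python3 -c "
from plant import r
print(r.finish_job())"
```

```text
the job is handed in; nothing more can be done
None
```

The job is done and handed in at about 44 s of the 200 s allowed.

1. **Vise and mounts:** I slid the jaw back about 47 mm and stood all three mounts upright in the grey tray. I then pushed the empty jaw against its home stop.
2. **Core:** It is in the black bin.
3. **Roll:** It had been knocked about 5 cm, so I measured it again before picking it up. I then lowered it over the spindle onto the dispenser's foot.

**Last checks:**
- **Final pictures:** The mounts are upright in the tray, the core stands in the bin, and the roll sits over the spindle on the foot. The look-alikes and bystanders look unmoved.
- **Jaw:** The force rose with no further movement at the stop. Its handle then measured about 0.4 px (roughly 1 mm) towards home from where it started.
- **Disagreement:** My first spindle estimates differed by about 8 mm. A view from directly above it brought them to within 1 mm before I reached for the core.

No check failed.

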